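# Strap inspection probes into their V cradles and cap them

## Task

Get the inspection probes ready for transport: lay each probe that is there in the V of the cradle of its own colour, its black cap towards you, and swing the straps down fully over them (close the strap of an empty cradle too). Once all the straps are down, push every probe's cap fully home. Leave the other things on the bench where they are.

Things in the scene. Friction and masses are not known exactly. Their poses are not given: they have to be found in the camera images.
- probe_red: Loose probe barrel, about 0.19 kg, or None if absent (2 or 3 are there). Local x: from cap to rear. Origin: on the axis, mid of a bare 30 mm cylinder, x -32..+32 mm (grip here; balances within 8 mm). Rear: red hexagon 34 mm across flats, x +32..+56. Front: dark hex collar, 34 across flats, x -40..-32, then a brass nose with the black cap. Starts lying on its flats, origin 17 mm up.
- cap_red (a joint): How far the black cap of the red probe is off, m: 0 fully home against the collar, 0.012 drawn right out (it cannot come off). Takes about 6 N to slide and stays where it is left. Hexagon, 34 mm across flats, 22 mm long.
- cap_red_face (a point): Centre of the flat outer end face of the red probe's cap, square to the barrel; 62 mm before the probe's origin when home. It is pushed along the probe's +x.
- cradle_red: Fixed cradle with a red strip at its rear. Origin under it on the bench. x: along the V, away from the robot; y: left; z: up. Base plate 10 mm thick, x -38..+54, y +-52 mm. Two upright V plates at x -28..-20 and +20..+28; free gap of 40 mm between them for the fingers. Shoulders beside the V at y +-25..39, up to 52 mm high; on the front plate a rest post at y -34, 64 mm high.
- cradle_red_seat (a point): Where the red probe's origin belongs: V axis, 48 mm above the bench, midway between the V plates; cradle axes. The 90-degree V is about 50 mm wide at its top. A seated probe has its collar in front of the front plate and its rear hexagon behind the rear plate, with 4 mm play along x each way; pushed to +x, the collar stops at the front plate.
- strap_red (a joint): Angle, rad, of the clamp strap (with a red end) of the red cradle: 0 down across the V (at its stop, about 1 mm over a seated barrel), 1.57 upright, up to 2.3 leaning to the left. Friction hinge: stays where it is left, moves with 1 to 2 N at the tip. Starts at about 1.75 to 2.05.
- strap_red_hinge (a point): Hinge of that strap, at cradle x -23, y +37, z 67.5 mm; its axis is parallel to cradle x. The strap is a straight steel bar 8 mm wide (x), 6 mm thick, in line with the hinge, reaching 74 mm from it; when down it points to cradle -y over the front V plate. A hinge cheek, x -33..-28, y 30..44 mm, stands up to z 74 mm.
- probe_blue: Loose probe barrel, about 0.19 kg, or None if absent (2 or 3 are there). Local x: from cap to rear. Origin: on the axis, mid of a bare 30 mm cylinder, x -32..+32 mm (grip here; balances within 8 mm). Rear: blue hexagon 34 mm across flats, x +32..+56. Front: dark hex collar, 34 across flats, x -40..-32, then a brass nose with the black cap. Starts lying on its flats, origin 17 mm up.
- cap_blue (a joint): How far the black cap of the blue probe is off, m: 0 fully home against the collar, 0.012 drawn right out (it cannot come off). Takes about 6 N to slide and stays where it is left. Hexagon, 34 mm across flats, 22 mm long.
- cap_blue_face (a point): Centre of the flat outer end face of the blue probe's cap, square to the barrel; 62 mm before the probe's origin when home. It is pushed along the probe's +x.
- cradle_blue: Fixed cradle with a blue strip at its rear. Origin under it on the bench. x: along the V, away from the robot; y: left; z: up. Base plate 10 mm thick, x -38..+54, y +-52 mm. Two upright V plates at x -28..-20 and +20..+28; free gap of 40 mm between them for the fingers. Shoulders beside the V at y +-25..39, up to 52 mm high; on the front plate a rest post at y -34, 64 mm high.
- cradle_blue_seat (a point): Where the blue probe's origin belongs: V axis, 48 mm above the bench, midway between the V plates; cradle axes. The 90-degree V is about 50 mm wide at its top. A seated probe has its collar in front of the front plate and its rear hexagon behind the rear plate, with 4 mm play along x each way; pushed to +x, the collar stops at the front plate.
- strap_blue (a joint): Angle, rad, of the clamp strap (with a blue end) of the blue cradle: 0 down across the V (at its stop, about 1 mm over a seated barrel), 1.57 upright, up to 2.3 leaning to the left. Friction hinge: stays where it is left, moves with 1 to 2 N at the tip. Starts at about 1.75 to 2.05.
- strap_blue_hinge (a point): Hinge of that strap, at cradle x -23, y +37, z 67.5 mm; its axis is parallel to cradle x. The strap is a straight steel bar 8 mm wide (x), 6 mm thick, in line with the hinge, reaching 74 mm from it; when down it points to cradle -y over the front V plate. A hinge cheek, x -33..-28, y 30..44 mm, stands up to z 74 mm.
- probe_green: Loose probe barrel, about 0.19 kg, or None if absent (2 or 3 are there). Local x: from cap to rear. Origin: on the axis, mid of a bare 30 mm cylinder, x -32..+32 mm (grip here; balances within 8 mm). Rear: green hexagon 34 mm across flats, x +32..+56. Front: dark hex collar, 34 across flats, x -40..-32, then a brass nose with the black cap. Starts lying on its flats, origin 17 mm up.
- cap_green (a joint): How far the black cap of the green probe is off, m: 0 fully home against the collar, 0.012 drawn right out (it cannot come off). Takes about 6 N to slide and stays where it is left. Hexagon, 34 mm across flats, 22 mm long.
- cap_green_face (a point): Centre of the flat outer end face of the green probe's cap, square to the barrel; 62 mm before the probe's origin when home. It is pushed along the probe's +x.
- cradle_green: Fixed cradle with a green strip at its rear. Origin under it on the bench. x: along the V, away from the robot; y: left; z: up. Base plate 10 mm thick, x -38..+54, y +-52 mm. Two upright V plates at x -28..-20 and +20..+28; free gap of 40 mm between them for the fingers. Shoulders beside the V at y +-25..39, up to 52 mm high; on the front plate a rest post at y -34, 64 mm high.
- cradle_green_seat (a point): Where the green probe's origin belongs: V axis, 48 mm above the bench, midway between the V plates; cradle axes. The 90-degree V is about 50 mm wide at its top. A seated probe has its collar in front of the front plate and its rear hexagon behind the rear plate, with 4 mm play along x each way; pushed to +x, the collar stops at the front plate.
- strap_green (a joint): Angle, rad, of the clamp strap (with a green end) of the green cradle: 0 down across the V (at its stop, about 1 mm over a seated barrel), 1.57 upright, up to 2.3 leaning to the left. Friction hinge: stays where it is left, moves with 1 to 2 N at the tip. Starts at about 1.75 to 2.05.
- strap_green_hinge (a point): Hinge of that strap, at cradle x -23, y +37, z 67.5 mm; its axis is parallel to cradle x. The strap is a straight steel bar 8 mm wide (x), 6 mm thick, in line with the hinge, reaching 74 mm from it; when down it points to cradle -y over the front V plate. A hinge cheek, x -33..-28, y 30..44 mm, stands up to z 74 mm.
- temp_logger: Bystander: loose white temperature logger, 86x52x22 mm; origin at the centre of its underside. Leave it where it is.
- tape_clear: Bystander: loose roll of clear tape, 100 mm across, 26 mm high; origin at the centre of its underside. Leave it where it is.
- cal_weight: Bystander: loose brass-coloured check weight, 37 mm across, 70 mm high; origin at the centre of its underside. Leave it where it is.

How it is judged:
By the outcome, as a careful person would: the job done as asked, in the order asked, and still so for the second after the job is handed in, with the robot touching nothing.
Of probe_red, probe_blue, probe_green only 2 to 3 are there at a start; the rules pass over those that are not, and their reading is None.
At some moment in a run one of probe_red, probe_blue, probe_green may be knocked a few centimetres aside while the robot is not near it.
Once in a run the grip may slacken for a moment while it holds something.
It also fails if it takes over 200 s, if anything falls off the work surface, if the arm or the gripper's body presses on something with over 40 N, if the wrist force passes 120 N, or if a joint passes its speed limit or range.

## Robot

A 7-joint arm with a two-finger parallel gripper is mounted at the origin on a cart in front of the work surface, level with it; the furniture and walls round the work are solid. World frame = base frame: x ahead of the robot, y to its left, z up, the work surface at z = 0. Lengths are in m, angles in rad, forces in N, time in s.
With the tool pointing down it reaches from about 0.4 to 0.85 m from the base axis. Payload 6.9 kg.
Tool frame: the origin (TCP) lies between the finger pads; the fingertips stand 19 mm ahead of it and the grasp point (between the pads) is the TCP; z points along the fingers, y is the line along which they close (so a half turn about z gives the same grasp; the last joint's range is limited). The gripper opens to 85 mm and grips with 20 to 120 N. Pads are 22 mm wide; open, the fingers measure 114 mm over their backs; the gripper's body (76 mm by 85 mm) begins 54 mm behind the grasp point. The pads swing forward as they close: fully open they stand 13 mm farther back than shut.
Start: joints at [-1.226, 0.507, -0.238, 1.5, 0.126, 1.149, -0.155], TCP at [0.148, 0.607, 0.212] pointing down, gripper open.
Joint ranges: [-3.08, 3.08], [-0.24, 2.05], [-1.43, 1.35], [0, 2.5], [-1.52, 4.66], [0.17, 1.96], [-2.89, 2.89]. Speed limits (rad/s): [2.39, 2.39, 3.14, 3.14, 3.14, 3.14, 3.14].

## Interface

Orientations are given as a unit quaternion [w, x, y, z].
In Python, from bench import arm gives the robot as it stands.
- The arm moves only by the shell command python3 jog.py 'ROWS' [FORCE]. ROWS is a JSON list of rows, 1 to 5 of them, each an object with the fields x, y, z (the shift in m), rx, ry, rz (a rotation vector in rad), finger_gap (the finger opening in m); a field left out counts as zero (the opening has to be given); each row is the pose to reach, as a shift and turn from the pose commanded when the command began, along the tool's axes at that moment; what a row does not reach only later rows make up. A row lasts 1/8 s, in which the tool goes at most 0.0625 m and 0.188 rad, less where a joint would pass 70% of its speed; a pose out of reach is approached as far as the arm can. The fingers move at their own pace and stop on an object; FORCE is the grip in N (left out, the last holds). Time passes only in rows, so rows that do not move let the fingers close. It prints the time, the measured TCP pose, the force, the opening and the grip force at its end. Input that does not fit is refused with a message, and nothing moves.
- arm.read_state(): the state, without advancing time (a new reading comes with each control period).
- arm.capture(name): name is "scene" or "top"; returns a dict with "img" (480x640x3 uint8, blue, green, red), "vertical_fov" (degrees; the focal length in pixels is half the picture's height over the tangent of half this angle, whatever the lens; pixels are square), "cx", "cy" (the principal point, pixels), "position" and "attitude" of the camera in the world. Camera axes: x right, y down, z forward; pixel columns grow to the right and rows downward; lengths in m; the calibration is good to about 2 mm. A picture is of the moment at which its call begins. There is no depth.
- arm.finish_job(): hands the job in; it is judged then, once.
The state is a dict: "time_s": time; "q": joint angles; "joint_vel": joint speeds; "joint_torque": joint torques, N m; "tcp_pos": TCP position; "tool_rot": TCP orientation; "contact_force": force on the tool from outside, world axes, zero at the start; "wrist_torque": the same for the moment, N m; "width": finger opening in m; "grasp_force": force on a finger pad.
Only numpy, scipy, OpenCV 4.12 (cv2) and the standard library are available. Lean on these libraries where they do the work, as an engineer would, in place of code of your own. Each camera call takes 0.05 s, during which the arm holds its last target. There are 200 camera calls.

## Working session

There is one attempt and no reset: what is moved stays moved. The work goes in short steps, Python scripts to look and compute and a shell command to move; the robot and the scene stay as the last step left them, time stands still between calls to the robot, and variables do not carry over. Pictures are saved under pics/ and viewed, at most 14 in all, crops included, and the job is handed in when it is done.

```bash
ls; mkdir -p pics; python3 - <<'E'
from bench import arm
import cv2
s=arm.read_state();print(s)
for n in("scene","top"):
    c=arm.capture(n);cv2.imwrite(f"pics/{n}0.png",c["img"]);c.pop("img");print(c)
E
```

```text
bench.py
jog.py
pics
{'time_s': 0.0, 'q': array([-1.22649339,  0.50833885, -0.23751701,  1.50114709,  0.12570941,
        1.14890499, -0.15480424]), 'joint_vel': array([-0.00074078,  0.00064814, -0.00114354,  0.00147949,  0.00111204,
       -0.00117714,  0.0009489 ]), 'joint_torque': array([ 2.39650890e-04, -6.20612311e+01, -2.18668319e+00, -2.49662948e+01,
        1.27330705e-02,  1.16386297e-02,  7.95760002e-06]), 'tcp_pos': array([0.14779261, 0.60671269, 0.21162389]), 'tool_rot': array([-8.37697635e-05,  1.19112070e-01,  9.92880404e-01, -9.00082193e-04]), 'contact_force': array([-0.12662316,  0.38762006,  0.74035774]), 'wrist_torque': array([0.04180073, 0.00347997, 0.02373498]), 'grasp_force': 0.0, 'width': 0.08560426274203184}
{'vertical_fov': 48.65541084360857, 'cx': 320.93055097444704, 'cy': 233.7623784890158, 'position': array([-0.19434295, -0.48696877,  0.91515485]), 'attitude': array([-0.35221571,  0.79610988, -0.45269684,  0.19292153])}
{'vertical_fov': 47.36713581434986, 'cx': 318.9392760996696, 'cy': 238.02111533107936, 'position': array([ 0.4672798 , -0.0045619 ,  1.44547716]), 'attitude': array([-0.03368439,  0.70806035, -0.70503933,  0.02086735])}
```

View pics/scene0.png

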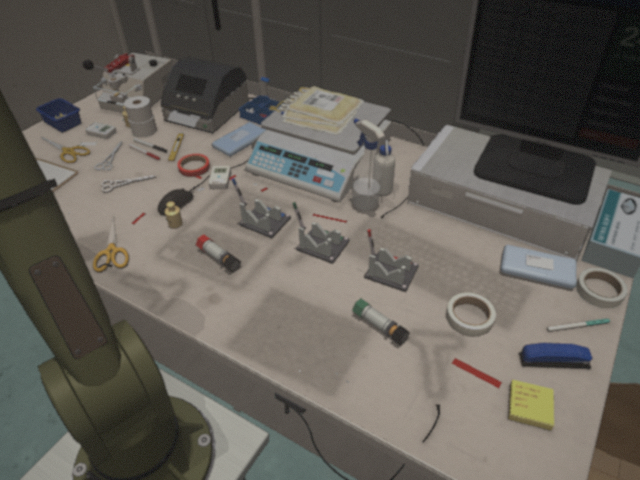

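View pics/top0.png

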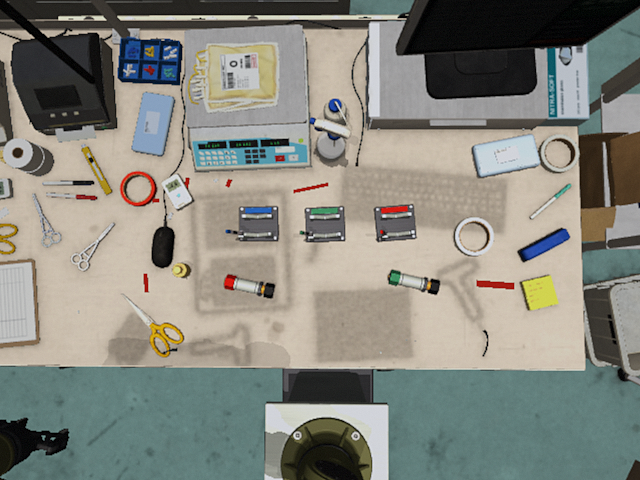

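Red probe near top (249,286) with cap to the right, green probe near (413,281) with cap to the right. There is no blue probe. The cradles, left to right, are blue, green and red, all with straps up. I'll enlarge these areas next.

```bash
cat > h.py <<'E'
import numpy as np, cv2
from scipy.spatial.transform import Rotation as R
def rot(q): return R.from_quat(q,scalar_first=True)
def foc(c): return 240/np.tan(np.radians(c["vertical_fov"]/2))
def ray(c,u,v):
    d=rot(c["attitude"]).apply([(u-c["cx"])/foc(c),(v-c["cy"])/foc(c),1]); return np.array(c["position"]),d
def at(c,u,v,z):
    p,d=ray(c,u,v); return p+d*(z-p[2])/d[2]
def proj(c,P):
    x=rot(c["attitude"]).inv().apply(np.atleast_2d(P)-c["position"]); return x[:,:2]/x[:,2:]*foc(c)+[c["cx"],c["cy"]]
def crop(im,x0,y0,w,h,k,name):
    cv2.imwrite("pics/"+name,cv2.resize(im[y0:y0+h,x0:x0+w],None,fx=k,fy=k,interpolation=cv2.INTER_CUBIC))
TD=R.from_euler('x',180,degrees=True)
def go(arm,P,yaw=None,Rt=None):
    """shift and turn in tool axes to reach P; yaw= world angle of tool closing axis y (down-pointing)"""
    s=arm.read_state(); T=rot(s["tool_rot"]); 
    d=T.inv().apply(np.array(P)-s["tcp_pos"]); rv=np.zeros(3)
    if Rt is None and yaw is not None:
        best=None
        for k in (0,np.pi):
            y=np.array([np.cos(yaw+k),np.sin(yaw+k),0]); z=np.array([0,0,-1.]); 
            M=R.from_matrix(np.c_[np.cross(y,z),y,z]); r=(T.inv()*M).as_rotvec(); print("option",r.round(3))
    elif Rt is not None: print("rot",(T.inv()*Rt).as_rotvec().round(3))
    print("shift",d.round(4),"tcp",np.round(s["tcp_pos"],4),"q",np.round(s["q"],2),"t",s["time_s"])
E
python3 - <<'E'
from h import *
im=cv2.imread("pics/top0.png")
crop(im,220,195,240,110,3.3,"c1.png")
crop(cv2.imread("pics/scene0.png"),185,175,250,175,3.2,"c2.png")
E
```

```text
(no output)
```

View pics/c1.png

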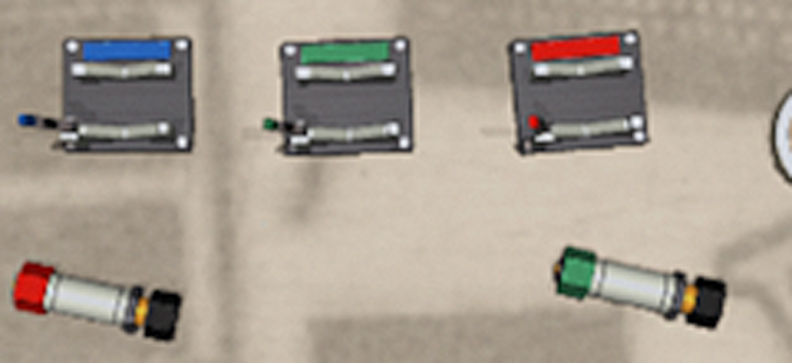

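View pics/c2.png

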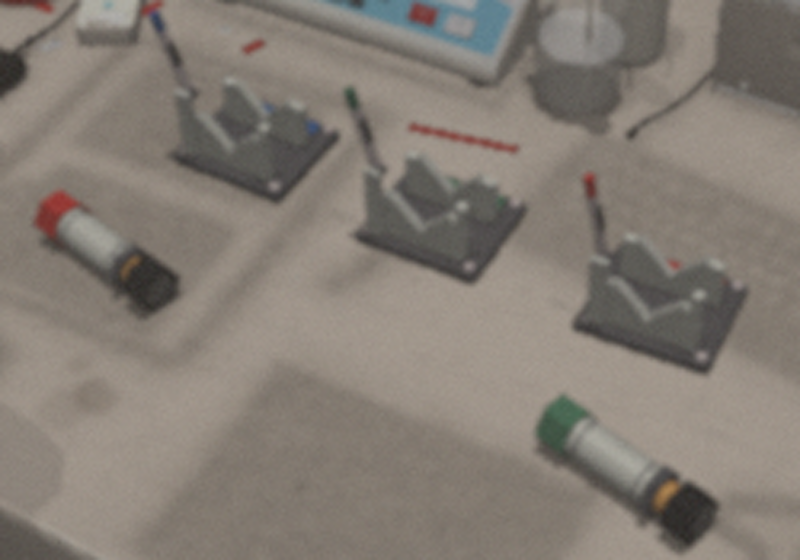

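```bash
python3 - <<'E'
from h import *
from bench import arm
import pickle
ct=arm.capture("top");cs=arm.capture("scene");pickle.dump((ct,cs),open("cams.pkl","wb"))
T=lambda U,V:((U+.5)/3.3-.5+220,(V+.5)/3.3-.5+195)
S=lambda U,V:((U+.5)/3.2-.5+185,(V+.5)/3.2-.5+175)
from scipy.optimize import least_squares
cor=np.array([[.054,.052,.01],[.054,-.052,.01],[-.038,-.052,.01],[-.038,.052,.01]])
M=lambda p:R.from_euler('z',p[2])
obs={'blue':([(66,38),(191,40),(190,152),(64,151)],[None,(338,133),(277,201),(174,155)]),
'green':([(282,41),(411,38),(412,152),(285,153)],[None,(525,206),(471,281),(358,237)]),
'red':([(510,42),(637,32),(647,143),(520,153)],[None,(747,288),(707,371),(574,326)])}
for n,(t,s) in obs.items():
    def res(p,ws=1,wt=1):
        P=M(p).apply(cor)+[p[0],p[1],0]
        a=(proj(ct,P)-[T(*x) for x in t])*wt
        b=np.array([proj(cs,P[i])[0]-S(*s[i]) for i in (1,2,3)])*ws
        return np.r_[a.ravel(),b.ravel()]
    for ws,wt in((1,1),(0,1),(1,0)):
        r=least_squares(res,[.55,0,0],args=(ws,wt),x_scale=[.01,.01,.1]);print(n,ws,wt,r.x.round(4),r.fun.round(1) if ws*wt else '')
pr={'red':((51.5,290),(125,307),(176,317),(16,284)),'green':((594,275),(671,294),(721,306),(560,269))}
for n,v in pr.items():
    W=np.array([at(ct,*T(*x),.017) for x in v]);print(n,W.round(4).tolist())
    d=W[0]-W[2];print("origin",((W[0]+W[1])/2).round(4),"len",np.linalg.norm(W[0]-W[1]),np.linalg.norm(W[3]-W[2]),"yaw",np.arctan2(d[1],d[0]))
# scene check: hex/barrel and barrel/collar mids
for n,v in {'red':((72,226),(122,263)),'green':((580,440),(655,487))}.items():
    print(n,[at(cs,*S(*x),.02).round(4) for x in v])
E
```

```text
blue 1 1 [ 0.6077  0.1823 -0.0035] [-0.6  0.1  0.6 -0.3  0.5  0.5 -0.7  0.5  1.3 -0.   0.1 -0.6 -0.7 -0.2]
blue 0 1 [ 0.6082  0.1821 -0.0049] 
blue 1 0 [0.6065 0.1823 0.0058] 
green 1 1 [0.6072 0.0064 0.0262] [-0.4  0.1 -0.1  0.1  0.4  0.3 -0.6  0.9  1.6  0.   0.8 -0.2 -1.2 -1.2]
green 0 1 [0.6082 0.006  0.0201] 
green 1 0 [0.605  0.0066 0.0497] 
red 1 1 [ 0.6107 -0.1785  0.0852] [-0.6 -0.1  0.3 -0.3  0.5  0.7 -0.5  0.9  1.  -0.7  0.4 -0.  -0.7 -0.7]
red 0 1 [ 0.6116 -0.1787  0.0828] 
red 1 0 [ 0.6091 -0.1785  0.0954] 
red [[0.4604, 0.2395, 0.017], [0.4473, 0.181, 0.017], [0.4397, 0.1406, 0.017], [0.465, 0.2677, 0.017]]
origin [0.4539 0.2102 0.017 ] len 0.05988041013083293 0.12961214290787848 yaw 1.3640753236706815
green [[0.4743, -0.1886, 0.017], [0.4597, -0.2488, 0.017], [0.4505, -0.2879, 0.017], [0.4789, -0.1619, 0.017]]
origin [ 0.467  -0.2187  0.017 ] len 0.06200716072604178 0.12913405959063368 yaw 1.3356800905614987
red [array([0.4572, 0.2416, 0.02  ]), array([0.4452, 0.1834, 0.02  ])]
green [array([ 0.4692, -0.1878,  0.02  ]), array([ 0.4593, -0.2479,  0.02  ])]
```

```bash
python3 - <<'E'
from h import *
from bench import arm
go(arm,[.4525,.211,.17],1.364+np.pi/2)
E
```

```text
option [-1.000e-03 -1.000e-03 -1.603e+00]
option [-1.000e-03  1.000e-03  1.539e+00]
shift [-0.3897 -0.3126  0.0423] tcp [0.1478 0.6069 0.2119] q [-1.23  0.51 -0.24  1.5   0.13  1.15 -0.15] t 0.2
```

```bash
python3 jog.py '[{"x": -0.045,"y": -0.036,"z": 0.005,"rz": -0.18,"finger_gap": 0.085},{"x": -0.09,"y": -0.072,"z": 0.01,"rz": -0.36,"finger_gap": 0.085},{"x": -0.135,"y": -0.108,"z": 0.015,"rz": -0.54,"finger_gap": 0.085},{"x": -0.18,"y": -0.144,"z": 0.02,"rz": -0.72,"finger_gap": 0.085},{"x": -0.22,"y": -0.176,"z": 0.025,"rz": -0.9,"finger_gap": 0.085}]' 60; python3 - <<'E'
from h import *
from bench import arm
go(arm,[.4525,.211,.17],1.364+np.pi/2)
E
```

```text
time_s: 0.82
tcp_pos: [0.3212, 0.3822, 0.1873]
tool_rot: [0.0, -0.327, 0.945, -0.0]
contact_force: [0.8, 0.9, 0.9]
width: 0.0851
grasp_force: 0.0
option [-0.001 -0.    -0.698]
option [-0.000e+00  1.000e-03  2.444e+00]
shift [ 0.0026 -0.2157  0.0174] tcp [0.3212 0.3822 0.1873] q [-0.6   0.36 -0.44  1.86  0.18  0.96  1.12] t 0.825
```

```bash
python3 jog.py '[{"y": -0.055,"z": 0.004,"rz": -0.175,"finger_gap": 0.085},{"x": 0.001,"y": -0.11,"z": 0.008,"rz": -0.35,"finger_gap": 0.085},{"x": 0.002,"y": -0.165,"z": 0.012,"rz": -0.525,"finger_gap": 0.085},{"x": 0.0026,"y": -0.2157,"z": 0.0174,"rz": -0.698,"finger_gap": 0.085},{"x": 0.0026,"y": -0.2157,"z": 0.0174,"rz": -0.698,"finger_gap": 0.085}]' 60; python3 - <<'E'
from h import *
from bench import arm
go(arm,[.4525,.211,.024],1.364+np.pi/2)
E
```

```text
time_s: 1.45
tcp_pos: [0.4527, 0.2074, 0.1691]
tool_rot: [-0.001, -0.626, 0.78, -0.001]
contact_force: [-0.4, 0.9, -0.1]
width: 0.0849
grasp_force: 0.0
option [ 0.    -0.002 -0.011]
option [-4.000e-03 -1.000e-03  3.131e+00]
shift [-0.0038  0.0009  0.1451] tcp [0.4527 0.2074 0.1691] q [-0.08  0.39 -0.55  1.89  0.25  0.93  2.17] t 1.45
```

```bash
python3 jog.py '[{"x": -0.002,"z": 0.055,"rz": -0.008,"finger_gap": 0.07},{"x": -0.002,"z": 0.1,"rz": -0.008,"finger_gap": 0.07},{"x": -0.002,"z": 0.125,"rz": -0.008,"finger_gap": 0.07},{"x": -0.002,"z": 0.143,"rz": -0.008,"finger_gap": 0.07},{"x": -0.002,"z": 0.143,"rz": -0.008,"finger_gap": 0.07}]' 60;  python3 jog.py '[{"finger_gap": 0.02},{"finger_gap": 0.02},{"finger_gap": 0.02},{"finger_gap": 0.02},{"finger_gap": 0.02}]' 60
```

```text
time_s: 2.08
tcp_pos: [0.4495, 0.2148, 0.0262]
tool_rot: [-0.001, -0.632, 0.775, 0.0]
contact_force: [0.2, 0.7, 0.2]
width: 0.0698
grasp_force: 0.0
time_s: 2.7
tcp_pos: [0.4509, 0.2143, 0.0272]
tool_rot: [0.0, -0.632, 0.775, -0.0]
contact_force: [0.5, 1.1, -0.7]
width: 0.02
grasp_force: 0.0
```

```bash
python3 jog.py '[{"finger_gap": 0.08},{"finger_gap": 0.08},{"z": -0.05,"finger_gap": 0.08},{"z": -0.1,"finger_gap": 0.08},{"z": -0.13,"finger_gap": 0.08}]'; python3 - <<'E'
from h import *
from bench import arm
c=arm.capture("scene");a=crop(c["img"],130,180,250,170,2.8,"x.png")
t=arm.capture("top");
A=cv2.imread("pics/x.png");crop(t["img"],190,195,190,130,3.68,"y.png")
cv2.imwrite("pics/m1.png",np.vstack([A[:,:699],cv2.imread("pics/y.png")[:,:699]])[:, :])
import numpy
print(cv2.imread("pics/m1.png").shape)
E
python3 -c "
import cv2;a=cv2.imread('pics/y.png');print(a.shape)"
```

```text
time_s: 3.32
tcp_pos: [0.4512, 0.2148, 0.1594]
tool_rot: [0.001, -0.632, 0.775, -0.0]
contact_force: [0.1, -0.5, -0.5]
width: 0.0802
grasp_force: 0.0
(954, 699, 3)
(478, 699, 3)
```

View pics/y.png

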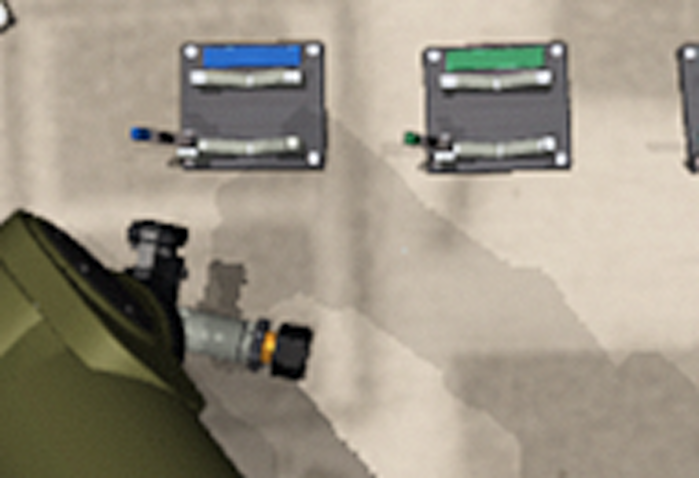

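View pics/x.png

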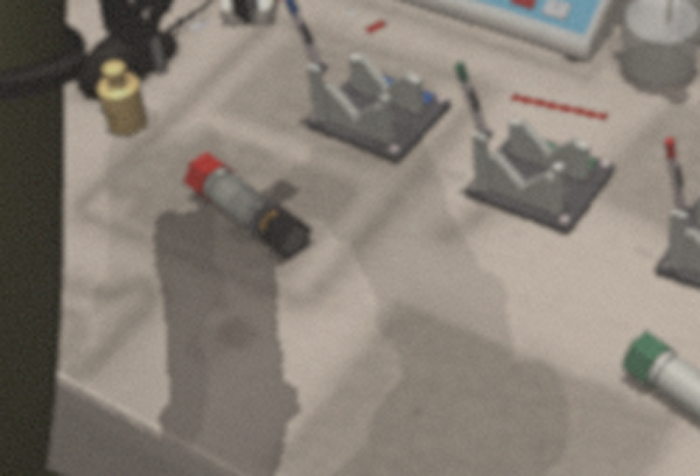

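```bash
python3 - <<'E'
from h import *
import pickle
ct,cs=pickle.load(open("cams.pkl","rb"))
from bench import arm
s=arm.read_state();p=s["tcp_pos"];T=rot(s["tool_rot"])
for o in([0,0,.019],[0,.05,.01],[0,-.05,.01]):
    P=p+T.apply(o);print(P.round(3),(proj(ct,P)-[190,195])*3.68,(proj(cs,P)-[130,180])*2.8)
E
```

```text
[0.452 0.215 0.141] [[170.60689409 335.39119421]] [[213.72768505  89.42188571]]
[0.403 0.226 0.15 ] [[151.3264062  412.20610508]] [[161.41949382 111.60196516]]
[0.501 0.205 0.15 ] [[185.14656748 259.41863224]] [[260.25925341  51.56313705]]
```

```bash
python3 - <<'E'
from h import *
from bench import arm
s=arm.read_state();print(s["q"].round(3),s["tcp_pos"],s["time_s"])
t=arm.capture("top");c=arm.capture("scene")
for n,x in(("top",t),("scene",c)): print(n,x["position"],x["attitude"])
A=cv2.resize(c["img"][100:260,40:300],None,fx=3,fy=3,interpolation=cv2.INTER_CUBIC)
cv2.imwrite("pics/m2.png",A)
cv2.imwrite("pics/m3.png",t["img"])
E
```

```text
[-0.092  0.403 -0.566  1.901  0.272  0.908  2.149] [0.4523494  0.21541948 0.16023982] 3.425
top [ 0.4672798  -0.0045619   1.44547716] [-0.03368439  0.70806035 -0.70503933  0.02086735]
scene [-0.19434295 -0.48696877  0.91515485] [-0.35221571  0.79610988 -0.45269684  0.19292153]
```

View pics/m2.png

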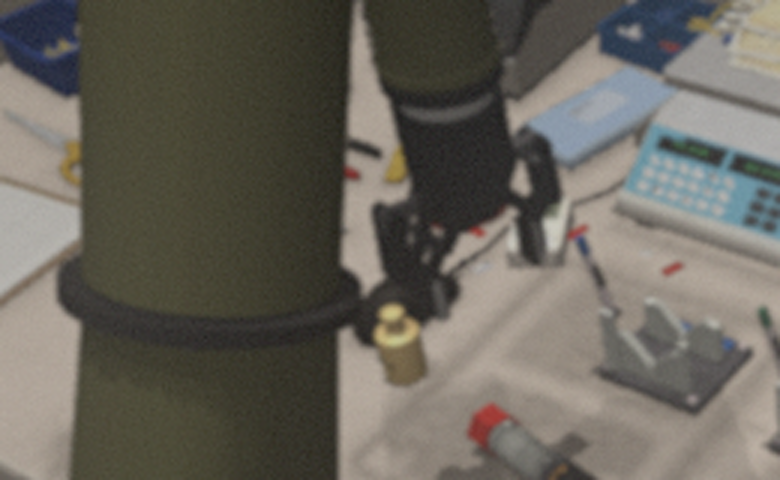

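```bash
python3 jog.py '[{"x": 0.06,"finger_gap": 0.03},{"x": 0.12,"finger_gap": 0.03},{"x": 0.14,"z": 0.04,"finger_gap": 0.03},{"x": 0.14,"z": 0.07,"finger_gap": 0.03},{"x": 0.14,"z": 0.07,"finger_gap": 0.03}]'; python3 - <<'E'
from h import *
from bench import arm
c=arm.capture("scene");s=arm.read_state()
P=s["tcp_pos"]+[0,0,-.019];u=proj(c,P)[0]
cv2.drawMarker(c["img"],tuple(int(round(x)) for x in u),(0,0,255),0,5,1)
x0,y0=int(u[0])-80,int(u[1])-90
crop(c["img"],x0,y0,160,140,4,"m4.png");print(u,x0,y0,P,s["time_s"])
E
```

```text
time_s: 4.15
tcp_pos: [0.4202, 0.0765, 0.0849]
tool_rot: [-0.003, -0.632, 0.775, 0.002]
contact_force: [-1.3, 0.6, -0.3]
width: 0.0297
grasp_force: 0.0
[250.64031832 265.589254  ] 170 175 [0.42133398 0.07728992 0.06711996] 4.2
```

View pics/m4.png

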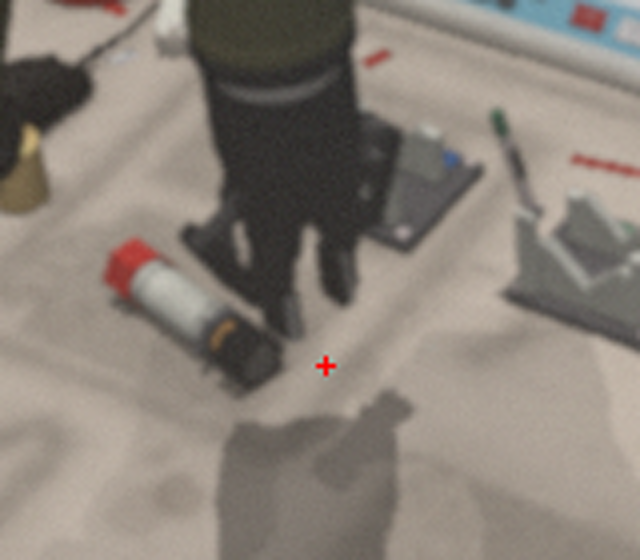

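Fingertips show at crop (288,333) and (342,300), so their midpoint is about 12 px above the predicted marker at (326,366). The fingers therefore sit higher or farther out than the reading suggests. I'll touch the bench here to find the true tip height.

```bash
python3 jog.py '[{"z": 0.03,"finger_gap": 0.03},{"z": 0.055,"finger_gap": 0.03},{"z": 0.06,"finger_gap": 0.03},{"z": 0.06,"finger_gap": 0.03}]';  for i in 1 2 3 4 ; do :; done; python3 jog.py '[{"z": 0.002,"finger_gap": 0.03},{"z": 0.004,"finger_gap": 0.03},{"z": 0.004,"finger_gap": 0.03}]' ; python3 jog.py '[{"z": 0.002,"finger_gap": 0.03},{"z": 0.004,"finger_gap": 0.03},{"z": 0.004,"finger_gap": 0.03}]'
```

```text
time_s: 4.7
tcp_pos: [0.4229, 0.0777, 0.0277]
tool_rot: [0.0, -0.632, 0.775, -0.0]
contact_force: [-0.3, -0.3, 0.5]
width: 0.0298
grasp_force: 0.0
time_s: 5.08
tcp_pos: [0.4226, 0.0771, 0.0233]
tool_rot: [0.0, -0.632, 0.775, -0.0]
contact_force: [-0.1, 0.6, -0.7]
width: 0.0298
grasp_force: 0.0
time_s: 5.45
tcp_pos: [0.4223, 0.0772, 0.0189]
tool_rot: [-0.0, -0.632, 0.775, 0.0]
contact_force: [0.4, 0.0, -0.3]
width: 0.03
grasp_force: 0.0
```

```bash
for k in a; do python3 jog.py '[{"z": 0.002,"finger_gap": 0.03},{"z": 0.004,"finger_gap": 0.03},{"z": 0.004,"finger_gap": 0.03}]' | grep -E "pos|force"; python3 jog.py '[{"z": 0.002,"finger_gap": 0.03},{"z": 0.004,"finger_gap": 0.03},{"z": 0.004,"finger_gap": 0.03}]'| grep -E "pos|force"; python3 jog.py '[{"z": 0.002,"finger_gap": 0.03},{"z": 0.004,"finger_gap": 0.03},{"z": 0.004,"finger_gap": 0.03}]'| grep -E "pos|force"; done;  python3 - <<'E'
from h import *
from bench import arm
c=arm.capture("scene");s=arm.read_state()
P=s["tcp_pos"]+[0,0,-.019];u=proj(c,P)[0]
cv2.drawMarker(c["img"],tuple(int(round(x)) for x in u),(0,0,255),0,5,1)
x0,y0=int(u[0])-80,int(u[1])-100
crop(c["img"],x0,y0,160,140,4,"m5.png");print(u,x0,y0,P,s["time_s"])
E
```

```text
tcp_pos: [0.4224, 0.0772, 0.0149]
contact_force: [0.1, 0.1, -0.6]
grasp_force: 0.0
tcp_pos: [0.4224, 0.0772, 0.0109]
contact_force: [0.6, -0.5, 0.7]
grasp_force: 0.0
tcp_pos: [0.4224, 0.0772, 0.0069]
contact_force: [-1.1, -0.1, -0.2]
grasp_force: 0.0
[254.40992706 289.00295991] 174 189 [ 0.42241375  0.077193   -0.01200122] 6.625
```

View pics/m5.png

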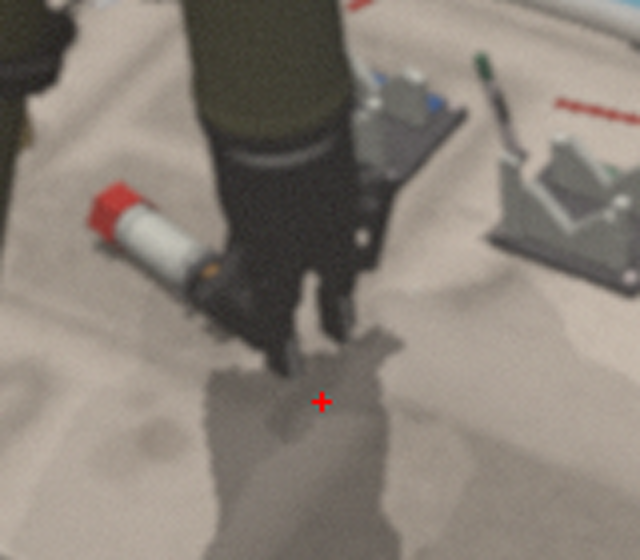

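Fingertips are at crop (290,373) and (345,340), about 11 px above the marker and still clear of the bench. The height bias looks constant at about 25 mm. I'll keep going down to find contact.

```bash
f(){ grep -E "pos|contact"; };  python3 jog.py '[{"z": 0.002,"finger_gap": 0.03},{"z": 0.004,"finger_gap": 0.03},{"z": 0.004,"finger_gap": 0.03}]' | f; python3 jog.py '[{"z": 0.002,"finger_gap": 0.03},{"z": 0.004,"finger_gap": 0.03},{"z": 0.004,"finger_gap": 0.03}]'| f; python3 jog.py '[{"z": 0.001,"finger_gap": 0.03},{"z": 0.002,"finger_gap": 0.03},{"z": 0.002,"finger_gap": 0.03}]'| f;python3 jog.py '[{"z": 0.001,"finger_gap": 0.03},{"z": 0.002,"finger_gap": 0.03},{"z": 0.002,"finger_gap": 0.03}]'| f
```

```text
tcp_pos: [0.4224, 0.0772, 0.0029]
contact_force: [0.8, -0.2, -0.2]
tcp_pos: [0.4223, 0.0772, -0.0011]
contact_force: [-0.4, 0.1, -0.1]
tcp_pos: [0.4224, 0.0772, -0.003]
contact_force: [0.3, 0.3, -0.5]
tcp_pos: [0.4224, 0.0772, -0.005]
contact_force: [-0.2, -0.2, -0.2]
```

```bash
f(){ grep -E "pos|contact"; };  python3 jog.py '[{"z": 0.001,"finger_gap": 0.03},{"z": 0.002,"finger_gap": 0.03},{"z": 0.002,"finger_gap": 0.03}]' | f; python3 jog.py '[{"z": 0.001,"finger_gap": 0.03},{"z": 0.002,"finger_gap": 0.03},{"z": 0.002,"finger_gap": 0.03}]'| f; python3 jog.py '[{"z": 0.001,"finger_gap": 0.03},{"z": 0.002,"finger_gap": 0.03},{"z": 0.002,"finger_gap": 0.03}]'| f; python3 - <<'E'
from h import *
import pickle
from bench import arm
ct,cs=pickle.load(open("cams.pkl","rb"))
s=arm.read_state()
for P,uv in((np.array([.42133,.07729,.06712]),(170+315.5/4-.5,175+317.5/4-.5)),(np.array([.4224,.0772,-.012]),(174+317.5/4-.5,189+357.5/4-.5))):
    for dx in(0,.01,.02,.03): print(dx,[round(float(np.linalg.norm(proj(cs,P+[dx,dy,dz])[0]-uv)),1) for dy in(0,.005,.01) for dz in (0,.01,.02,.03)])
E
```

```text
tcp_pos: [0.4224, 0.0772, -0.007]
contact_force: [0.1, -0.6, -0.8]
tcp_pos: [0.4224, 0.0772, -0.009]
contact_force: [0.2, 0.4, 0.4]
tcp_pos: [0.4224, 0.0772, -0.011]
contact_force: [0.1, -0.3, -0.2]
0 [11.9, 8.8, 5.5, 2.3, 10.9, 7.7, 4.6, 1.7, 10.2, 7.2, 4.4, 2.9]
0.01 [10.2, 7.3, 4.8, 3.7, 8.7, 5.6, 2.9, 2.3, 7.4, 4.2, 1.1, 2.3]
0.02 [9.8, 7.8, 6.8, 7.2, 7.9, 5.8, 5.0, 6.1, 6.1, 3.8, 3.6, 5.7]
0.03 [10.8, 9.8, 9.8, 10.9, 8.8, 8.0, 8.4, 10.0, 6.9, 6.4, 7.3, 9.4]
0 [11.2, 8.3, 5.4, 2.4, 10.3, 7.5, 4.6, 2.2, 9.7, 7.0, 4.6, 3.4]
0.01 [9.3, 6.6, 4.1, 2.9, 7.9, 5.0, 2.3, 1.6, 6.7, 3.8, 1.0, 2.1]
0.02 [8.6, 6.8, 5.8, 6.3, 6.8, 4.9, 4.2, 5.4, 5.1, 3.0, 3.0, 5.1]
0.03 [9.5, 8.7, 8.9, 9.9, 7.7, 7.0, 7.6, 9.1, 5.8, 5.5, 6.7, 8.7]
```

```bash
f(){ grep -E "pos|contact"; };  python3 jog.py '[{"z": 0.001,"finger_gap": 0.03},{"z": 0.002,"finger_gap": 0.03},{"z": 0.002,"finger_gap": 0.03}]' | f; python3 jog.py '[{"z": 0.001,"finger_gap": 0.03},{"z": 0.002,"finger_gap": 0.03},{"z": 0.002,"finger_gap": 0.03}]'| f; python3 jog.py '[{"z": 0.001,"finger_gap": 0.03},{"z": 0.002,"finger_gap": 0.03},{"z": 0.002,"finger_gap": 0.03}]'| f
```

```text
tcp_pos: [0.4224, 0.0772, -0.013]
contact_force: [0.7, 0.2, 0.7]
tcp_pos: [0.4224, 0.0772, -0.015]
contact_force: [-0.1, 0.3, -0.2]
tcp_pos: [0.4224, 0.0772, -0.017]
contact_force: [0.6, 1.2, 0.3]
```

```bash
f(){ grep -E "pos|contact"; };  python3 jog.py '[{"z": 0.001,"finger_gap": 0.03},{"z": 0.002,"finger_gap": 0.03},{"z": 0.002,"finger_gap": 0.03}]' | f; python3 jog.py '[{"z": 0.001,"finger_gap": 0.03},{"z": 0.002,"finger_gap": 0.03},{"z": 0.002,"finger_gap": 0.03}]'| f; python3 - <<'E'
from h import *
from bench import arm
c=arm.capture("scene");t=arm.capture("top");s=arm.read_state();print(s["tcp_pos"],s["contact_force"],s["joint_torque"].round(1))
P=s["tcp_pos"]+[0,0,-.019];u=proj(c,P)[0];v=proj(t,P)[0]
A=c["img"];B=t["img"]
x0,y0=int(u[0])-60,int(u[1])-70;x1,y1=int(v[0])-60,int(v[1])-60;print(u,v,x0,y0,x1,y1)
f=lambda a,x,y:cv2.resize(a[y:y+110,x:x+130],None,fx=3,fy=3,interpolation=cv2.INTER_CUBIC)
cv2.imwrite("pics/m6.png",np.hstack([f(A,x0,y0),f(B,x1,y1)]))
E
```

```text
tcp_pos: [0.4224, 0.0772, -0.019]
contact_force: [-0.3, 0.1, 0.1]
tcp_pos: [0.4225, 0.0772, -0.0193]
contact_force: [-5.3, -0.4, 30.4]
[ 0.42255706  0.07717417 -0.01931805] [-4.81939357 -1.25565848 29.9538815 ] [  0.1 -38.9  -1.3  -8.5   0.4  -1.6   0. ]
[255.53231943 296.39858998] [298.45032541 296.8184045 ] 195 226 238 236
```

View pics/m6.png

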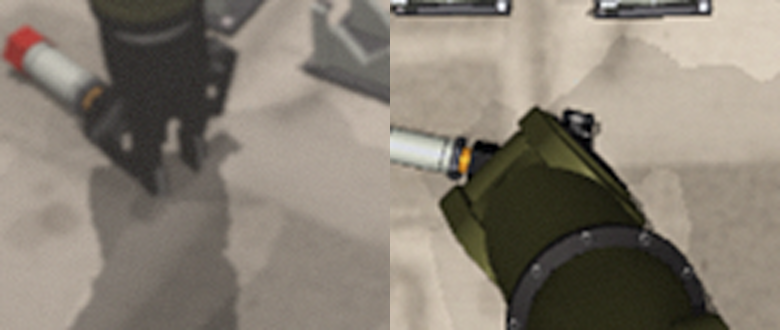

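```bash
python3 jog.py '[{"z": -0.03,"finger_gap": 0.03},{"z": -0.06,"finger_gap": 0.03},{"z": -0.1,"finger_gap": 0.03}]' | grep pos; python3 - <<'E'
from h import *
import pickle
from bench import arm
ct,cs=pickle.load(open("cams.pkl","rb"))
for z in(0,.005):print(at(cs,253.2,285.2,z), at(cs,195+155/3,226+190/3,z),at(cs,195+195/3,226+165/3,z))
print(at(cs,170+315.5/4-.5,175+317.5/4-.5,.0672+.038), at(cs,174+317.5/4-.5,189+357.5/4-.5,.0069+.019))
E
```

```text
tcp_pos: [0.4218, 0.0771, 0.0797]
[ 4.22436978e-01  7.92291092e-02 -1.11022302e-16] [0.40461164 0.08461053 0.        ] [0.44101504 0.07335398 0.        ]
[0.41906717 0.07613566 0.005     ] [0.40133922 0.08148767 0.005     ] [0.43754373 0.07029263 0.005     ]
[0.4196134  0.07731412 0.1052    ] [0.42259526 0.07711213 0.0259    ]
```

Contact came at reading z = -0.0192 with 30 mm opening, so fingertip height = reading + 0.019. The readings are low by about 38 mm in z, while xy agrees with the image to 2 mm. I'll use that correction for the grasp.

```bash
python3 jog.py '[{"x": -0.06,"finger_gap": 0.07},{"x": -0.12,"y": -0.002,"finger_gap": 0.07},{"x": -0.138,"y": -0.003,"finger_gap": 0.07},{"x": -0.138,"y": -0.003,"finger_gap": 0.07}]'|grep pos; python3 - <<'E'
from h import *
from bench import arm
go(arm,[.4525,.211,-.014],1.364+np.pi/2)
E
```

```text
tcp_pos: [0.4529, 0.2126, 0.0788]
option [ 0.001 -0.     0.006]
option [ 0.000e+00  1.000e-03 -3.136e+00]
shift [0.0016 0.0001 0.0928] tcp [0.4529 0.2126 0.0788] q [-0.15  0.51 -0.5   2.    0.36  0.72  2.07] t 12.1
```

```bash
python3 jog.py '[{"x": 0.001,"z": 0.04,"finger_gap": 0.07},{"x": 0.001,"z": 0.075,"finger_gap": 0.07},{"x": 0.001,"z": 0.093,"finger_gap": 0.07},{"x": 0.001,"z": 0.093,"finger_gap": 0.07}]'|grep -E "pos|cont"; python3 jog.py '[{"finger_gap": 0.02},{"finger_gap": 0.02},{"finger_gap": 0.02},{"finger_gap": 0.02}]' 60; python3 jog.py '[{"z": -0.03,"finger_gap": 0.02},{"z": -0.08,"finger_gap": 0.02},{"z": -0.13,"finger_gap": 0.02},{"z": -0.15,"finger_gap": 0.02}]'
python3 - <<'E'
from h import *
from bench import arm
go(arm,[.6107,-.1785,.13],.085+np.pi/2)
E
```

```text
tcp_pos: [0.4518, 0.208, -0.0151]
contact_force: [0.5, 0.2, 0.7]
time_s: 13.1
tcp_pos: [0.4538, 0.2106, -0.0127]
tool_rot: [0.001, -0.631, 0.775, -0.001]
contact_force: [-0.8, -1.0, 6.4]
width: 0.028
grasp_force: 58.7
time_s: 13.6
tcp_pos: [0.4539, 0.2112, 0.1393]
tool_rot: [0.002, -0.632, 0.775, -0.001]
contact_force: [1.0, -0.2, -2.5]
width: 0.0277
grasp_force: 60.3
option [-0.002  0.004  1.282]
option [-0.005 -0.002 -1.859]
shift [ 0.35   -0.2323  0.0093] tcp [0.4539 0.2112 0.1393] q [-0.09  0.43 -0.56  1.93  0.3   0.86  2.13] t 13.6
```

```bash
python3 jog.py '[{"x": 0.04,"y": -0.025,"z": -0.02,"rz": 0.16,"finger_gap": 0.02},{"x": 0.09,"y": -0.055,"z": -0.02,"rz": 0.33,"finger_gap": 0.02},{"x": 0.14,"y": -0.09,"z": -0.02,"rz": 0.5,"finger_gap": 0.02},{"x": 0.19,"y": -0.125,"z": -0.02,"rz": 0.68,"finger_gap": 0.02},{"x": 0.24,"y": -0.16,"z": -0.02,"rz": 0.85,"finger_gap": 0.02}]'|grep -E "pos|width|force"
python3 - <<'E'
from h import *
from bench import arm
go(arm,[.6107,-.1785,.13],.085+np.pi/2)
E
```

```text
tcp_pos: [0.5615, -0.0586, 0.1566]
contact_force: [0.7, -0.0, -1.2]
width: 0.0281
grasp_force: 60.2
option [-0.     0.001  0.427]
option [-1.000e-03 -0.000e+00 -2.715e+00]
shift [ 0.0158 -0.1287  0.0267] tcp [ 0.5615 -0.0586  0.1566] q [ 0.26  0.47 -0.29  1.74  0.16  0.95  1.98] t 14.225
```

```bash
python3 jog.py '[{"x": 0.005,"y": -0.05,"rz": 0.14,"finger_gap": 0.02},{"x": 0.01,"y": -0.1,"z": 0.01,"rz": 0.28,"finger_gap": 0.02},{"x": 0.0158,"y": -0.1287,"z": 0.02,"rz": 0.427,"finger_gap": 0.02},{"x": 0.0158,"y": -0.1287,"z": 0.0267,"rz": 0.427,"finger_gap": 0.02},{"x": 0.0158,"y": -0.1287,"z": 0.0267,"rz": 0.427,"finger_gap": 0.02}]'|grep -E "pos|width|force"
python3 - <<'E'
from h import *
from bench import arm
go(arm,[.6107,-.1785,.05],.085+np.pi/2)
c=arm.capture("scene");t=arm.capture("top")
f=lambda a,x,y:cv2.resize(a[y:y+120,x:x+130],None,fx=3,fy=3,interpolation=cv2.INTER_CUBIC)
cv2.imwrite("pics/m7.png",np.hstack([f(c["img"],330,180),f(t["img"],340,180)]))
E
```

```text
tcp_pos: [0.6104, -0.1751, 0.1288]
contact_force: [-0.0, 1.5, -2.7]
width: 0.028
grasp_force: 60.2
option [ 0.002 -0.002  0.007]
option [ 2.000e-03  2.000e-03 -3.134e+00]
shift [-0.0001 -0.0036  0.0788] tcp [ 0.6104 -0.1751  0.1288] q [ 0.34  0.59 -0.16  1.59  0.11  0.97  1.81] t 14.85
```

View pics/m7.png

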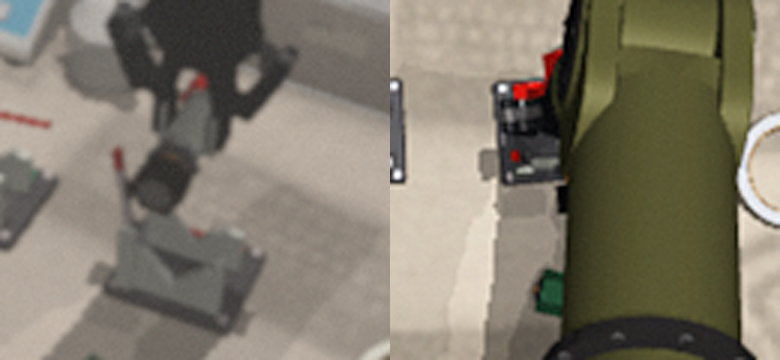

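```bash
python3 - <<'E'
from h import *
import pickle
from bench import arm
ct,cs=pickle.load(open("cams.pkl","rb"))
s=arm.read_state();p=s["tcp_pos"]+[0,0,.03];d=np.array([np.cos(.083),np.sin(.083),0])
for o in(-.074,-.052,-.04,-.032,.032,.056):
    P=p+d*o;print(o,(proj(cs,P)[0]-[330,180])*3,(proj(ct,P)[0]-[340,180])*3+[390,0])
E
```

```text
-0.074 [154.06286918 194.67212971] [581.972881   212.27752673]
-0.052 [165.76507586 174.81064242] [579.44154056 184.30663348]
-0.04 [172.01989681 164.19469193] [578.06366661 169.08135422]
-0.032 [176.14074407 157.20061315] [577.14620159 158.94351742]
0.032 [207.76257488 103.53068509] [569.83850468  78.19467493]
0.056 [219.037409    84.39455286] [567.11271041  48.07509899]
```

```bash
python3 jog.py '[{"y": -0.0035,"z": 0.04,"rz": 0.005,"finger_gap": 0.02},{"y": -0.0035,"z": 0.07,"rz": 0.005,"finger_gap": 0.02},{"y": -0.0035,"z": 0.079,"rz": 0.005,"finger_gap": 0.02},{"y": -0.0035,"z": 0.079,"rz": 0.005,"finger_gap": 0.02}]'|grep -E "pos|width|force"
python3 - <<'E'
from h import *
from bench import arm
go(arm,[.6107,-.1785,.018],.085+np.pi/2)
E
```

```text
tcp_pos: [0.6117, -0.1791, 0.0508]
contact_force: [0.1, -0.4, -1.8]
width: 0.028
grasp_force: 60.2
option [0.    0.    0.001]
option [-0.    0.   -3.14]
shift [0.001  0.0006 0.0328] tcp [ 0.6117 -0.1791  0.0508] q [ 0.33  0.68 -0.15  1.66  0.13  0.81  1.79] t 15.45
```

```bash
python3 jog.py '[{"x": 0.001,"y": 0.0005,"z": 0.008,"finger_gap": 0.02},{"x": 0.001,"y": 0.0005,"z": 0.016,"finger_gap": 0.02},{"x": 0.001,"y": 0.0005,"z": 0.022,"finger_gap": 0.02},{"x": 0.001,"y": 0.0005,"z": 0.026,"finger_gap": 0.02},{"x": 0.001,"y": 0.0005,"z": 0.026,"finger_gap": 0.02}]'|grep -E "pos|width|force"; python3 jog.py '[{"z": 0.002,"finger_gap": 0.02},{"z": 0.004,"finger_gap": 0.02},{"z": 0.006,"finger_gap": 0.02},{"z": 0.006,"finger_gap": 0.02}]'|grep -E "pos|width|force"
```

```text
tcp_pos: [0.6102, -0.1793, 0.024]
contact_force: [0.4, 0.1, -2.2]
width: 0.0284
grasp_force: 60.2
tcp_pos: [0.6107, -0.1798, 0.0186]
contact_force: [-0.2, -2.6, -1.0]
width: 0.0281
grasp_force: 60.5
```

```bash
python3 jog.py '[{"z": 0.0015,"finger_gap": 0.02},{"z": 0.0015,"finger_gap": 0.05},{"z": 0.0015,"finger_gap": 0.05},{"z": 0.0015,"finger_gap": 0.05}]'|grep -E "pos|width|force"; python3 jog.py '[{"z": -0.04,"finger_gap": 0.05},{"z": -0.09,"finger_gap": 0.05},{"z": -0.13,"finger_gap": 0.05},{"y": 0.06,"z": -0.15,"finger_gap": 0.0},{"y": 0.12,"z": -0.15,"finger_gap": 0.0}]'|grep -E "pos|width|force"
python3 - <<'E'
from h import *
from bench import arm
c=arm.capture("scene");t=arm.capture("top")
f=lambda a,x,y:cv2.resize(a[y:y+140,x:x+130],None,fx=3,fy=3,interpolation=cv2.INTER_CUBIC)
cv2.imwrite("pics/m8.png",np.hstack([f(c["img"],340,210),f(t["img"],370,180)]))
E
```

```text
tcp_pos: [0.6105, -0.1792, 0.0168]
contact_force: [0.5, -0.3, 0.9]
width: 0.05
grasp_force: 0.0
tcp_pos: [0.6013, -0.0592, 0.1689]
contact_force: [1.1, 0.6, -0.3]
width: 0.0143
grasp_force: 0.0
```

View pics/m8.png

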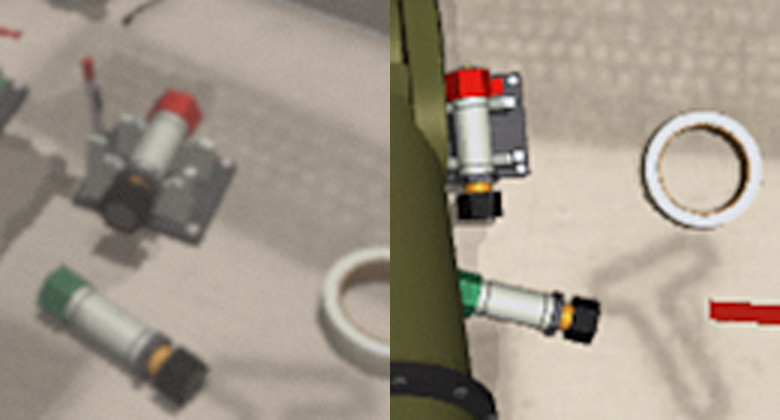

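Red probe lies seated in its V with cap towards the robot (cap at crop 127,205 / 478,205). The green probe has not moved: barrel at top pixels (401,279) to (425,284). Next is green.

```bash
python3 - <<'E'
from h import *
from bench import arm
go(arm,[.466,-.2195,.10],1.336+np.pi/2)
E
```

```text
option [ 0.004  0.005 -1.24 ]
option [ 0.005 -0.004  1.902]
shift [ 0.1499 -0.1563  0.0667] tcp [ 0.6001 -0.0499  0.1678] q [ 0.16  0.51 -0.18  1.63  0.1   1.01  1.62] t 17.8
```

```bash
python3 jog.py '[{"x": 0.04,"y": -0.02,"rz": 0.18,"finger_gap": 0.0},{"x": 0.08,"y": -0.05,"rz": 0.36,"finger_gap": 0.0},{"x": 0.12,"y": -0.09,"rz": 0.54,"finger_gap": 0.0},{"x": 0.14,"y": -0.13,"rz": 0.72,"finger_gap": 0.0},{"x": 0.149,"y": -0.156,"rz": 0.9,"finger_gap": 0.055}]'|grep -E "pos|width|force"; python3 jog.py '[{"rz": 0.18,"finger_gap": 0.055},{"rz": 0.36,"finger_gap": 0.055},{"rz": 0.54,"finger_gap": 0.055},{"z": 0.02,"rz": 0.72,"finger_gap": 0.055},{"z": 0.04,"rz": 0.9,"finger_gap": 0.055}]'|grep -E "pos|width|force"; python3 - <<'E'
from h import *
from bench import arm
go(arm,[.466,-.2195,-.012],1.336+np.pi/2)
E
```

```text
tcp_pos: [0.4635, -0.2302, 0.1671]
contact_force: [1.0, 1.1, 0.8]
width: 0.017
grasp_force: 0.0
tcp_pos: [0.4652, -0.228, 0.1265]
contact_force: [-0.1, 0.5, -0.7]
width: 0.0551
grasp_force: 0.0
option [-0.000e+00  1.000e-03 -3.056e+00]
option [0.001 0.    0.085]
shift [ 0.0085 -0.0005  0.1385] tcp [ 0.4652 -0.228   0.1265] q [ 0.2   0.45  0.31  1.91 -0.18  0.81  0.45] t 19.05
```

```bash
python3 jog.py '[{"x": 0.0085,"z": 0.05,"rz": 0.085,"finger_gap": 0.06},{"x": 0.0085,"z": 0.09,"rz": 0.085,"finger_gap": 0.06},{"x": 0.0085,"z": 0.11,"rz": 0.085,"finger_gap": 0.06},{"x": 0.0085,"z": 0.13,"rz": 0.085,"finger_gap": 0.06},{"x": 0.0085,"z": 0.138,"rz": 0.085,"finger_gap": 0.06}]' |grep -E "pos|cont"; python3 jog.py '[{"finger_gap": 0.02},{"finger_gap": 0.02},{"finger_gap": 0.02},{"finger_gap": 0.02}]' 60|grep -E "pos|cont|width|grasp"
```

```text
tcp_pos: [0.4658, -0.2193, -0.0122]
contact_force: [-0.8, -0.1, 0.8]
tcp_pos: [0.4667, -0.2198, -0.0103]
contact_force: [-1.6, 0.4, 7.7]
width: 0.0279
grasp_force: 59.6
```

```bash
python3 jog.py '[{"z": -0.04,"finger_gap": 0.02},{"z": -0.1,"finger_gap": 0.02},{"z": -0.14,"finger_gap": 0.02},{"z": -0.17,"finger_gap": 0.02}]'|grep -E "pos|cont|width|grasp"
python3 - <<'E'
from h import *
from bench import arm
go(arm,[.6075,.0064,.14],.025+np.pi/2)
E
```

```text
tcp_pos: [0.4665, -0.2195, 0.161]
contact_force: [-0.6, -0.0, -2.0]
width: 0.0281
grasp_force: 59.7
option [ 1.000e-03  2.000e-03 -1.825e+00]
option [ 2.000e-03 -1.000e-03  1.317e+00]
shift [0.2521 0.086  0.0211] tcp [ 0.4665 -0.2195  0.161 ] q [ 0.14  0.41  0.36  1.87 -0.18  0.9   0.36] t 20.675
```

```bash
python3 jog.py '[{"x": 0.05,"rz": 0.18,"finger_gap": 0.02},{"x": 0.1,"y": 0.01,"rz": 0.36,"finger_gap": 0.02},{"x": 0.15,"y": 0.03,"rz": 0.54,"finger_gap": 0.02},{"x": 0.2,"y": 0.055,"rz": 0.72,"finger_gap": 0.02},{"x": 0.24,"y": 0.08,"rz": 0.9,"finger_gap": 0.02}]'|grep -E "pos|cont|width|grasp"
python3 - <<'E'
from h import *
from bench import arm
go(arm,[.6075,.0064,.13],.025+np.pi/2)
E
```

```text
tcp_pos: [0.5994, -0.0012, 0.1588]
contact_force: [0.2, -1.1, -1.9]
width: 0.0277
grasp_force: 59.9
option [-0.000e+00 -1.000e-03 -2.729e+00]
option [-0.001  0.     0.413]
shift [ 0.0105 -0.0034  0.0288] tcp [ 0.5994 -0.0012  0.1588] q [-0.39  0.57  0.58  1.66 -0.35  1.02 -0.83] t 21.3
```

```bash
python3 jog.py '[{"x": 0.01,"y": -0.0034,"rz": 0.16,"finger_gap": 0.02},{"x": 0.0105,"y": -0.0034,"z": 0.01,"rz": 0.32,"finger_gap": 0.02},{"x": 0.0105,"y": -0.0034,"z": 0.03,"rz": 0.413,"finger_gap": 0.02},{"x": 0.0105,"y": -0.0034,"z": 0.03,"rz": 0.413,"finger_gap": 0.02},{"x": 0.0105,"y": -0.0034,"z": 0.03,"rz": 0.413,"finger_gap": 0.02}]'|grep -E "pos|cont|width|grasp"
python3 - <<'E'
from h import *
from bench import arm
go(arm,[.6075,.0064,.05],.025+np.pi/2)
c=arm.capture("scene");t=arm.capture("top")
f=lambda a,x,y:cv2.resize(a[y:y+140,x:x+130],None,fx=3,fy=3,interpolation=cv2.INTER_CUBIC)
cv2.imwrite("pics/m9.png",f(c["img"],270,150))
s=arm.read_state();p=s["tcp_pos"]+[0,0,.0285];d=rot(s["tool_rot"]).apply([1,0,0]);print(d)
im=c["img"].astype(int)
d=np.array([1,.025,0])
for o in(-.074,-.062,-.052,-.04,-.032,.032,.044):
    q=proj(c,p+d*o)[0];w=proj(c,p+d*o+[0,0,.012])[0]
    print(o,q.round(1),im[int(round(q[1])),int(round(q[0]))],im[int(round(w[1])),int(round(w[0]))])
E
```

```text
tcp_pos: [0.6069, 0.0036, 0.1294]
contact_force: [-1.0, -0.1, -1.4]
width: 0.0279
grasp_force: 59.8
option [ 1.000e-03  0.000e+00 -3.136e+00]
option [ 0.    -0.     0.006]
shift [ 0.0007 -0.0028  0.0794] tcp [0.6069 0.0036 0.1294] q [-0.44  0.64  0.67  1.67 -0.46  0.99 -1.15] t 21.925
[0.99954974 0.02997612 0.00132177]
-0.074 [305.1 217.3] [65 69 72] [62 65 66]
-0.062 [307.9 214.1] [54 58 61] [45 44 49]
-0.052 [310.2 211.5] [47 51 51] [44 46 50]
-0.04 [313.  208.5] [48 50 54] [59 66 77]
-0.032 [314.8 206.4] [59 74 86] [64 64 68]
0.032 [328.7 190.9] [49 48 50] [45 46 48]
0.044 [331.2 188.1] [50 49 52] [45 46 48]
```

```bash
python3 - <<'E'
from h import *
from bench import arm
c=arm.capture("scene");s=arm.read_state();p=s["tcp_pos"]+[0,0,.0285]
im=cv2.GaussianBlur(c["img"],(3,3),0).astype(int)
sat=lambda q:(lambda b:int(b[2]-b[0]))(im[int(round(q[1])),int(round(q[0]))])
for y in(-.008,0,.008):
  for z in(0,.008,.014):
    print(y,z,[(o,sat(proj(c,p+np.array([o/1000,y+.025*o/1000,z]))[0])) for o in range(-80,-15,5)])
m=(im[...,2]-im[...,0]>12);m[:190]=0;m[235:]=0;m[:,:290]=0;m[:,335:]=0
v,u=np.nonzero(m);print(len(u),u.mean(),v.mean(),proj(c,p+[-.046,0,.005])[0])
E
```

```text
-0.008 0 [(-80, 6), (-75, 6), (-70, 5), (-65, 6), (-60, 4), (-55, 4), (-50, 3), (-45, 6), (-40, 14), (-35, 17), (-30, 7), (-25, 4), (-20, 5)]
-0.008 0.008 [(-80, 6), (-75, 6), (-70, 6), (-65, 4), (-60, 4), (-55, 4), (-50, 10), (-45, 23), (-40, 22), (-35, 8), (-30, 4), (-25, 4), (-20, 5)]
-0.008 0.014 [(-80, 5), (-75, 5), (-70, 4), (-65, 5), (-60, 3), (-55, 4), (-50, 22), (-45, 23), (-40, 9), (-35, 4), (-30, 4), (-25, 6), (-20, 6)]
0 0 [(-80, 6), (-75, 5), (-70, 5), (-65, 5), (-60, 5), (-55, 4), (-50, 4), (-45, 3), (-40, 9), (-35, 22), (-30, 23), (-25, 9), (-20, 4)]
0 0.008 [(-80, 5), (-75, 6), (-70, 6), (-65, 4), (-60, 4), (-55, 4), (-50, 3), (-45, 10), (-40, 23), (-35, 15), (-30, 4), (-25, 5), (-20, 5)]
0 0.014 [(-80, 5), (-75, 5), (-70, 3), (-65, 5), (-60, 5), (-55, 2), (-50, 13), (-45, 27), (-40, 21), (-35, 5), (-30, 5), (-25, 5), (-20, 5)]
0.008 0 [(-80, 5), (-75, 5), (-70, 5), (-65, 5), (-60, 4), (-55, 3), (-50, 5), (-45, 4), (-40, 3), (-35, 13), (-30, 27), (-25, 21), (-20, 5)]
0.008 0.008 [(-80, 5), (-75, 6), (-70, 5), (-65, 4), (-60, 5), (-55, 5), (-50, 3), (-45, 5), (-40, 15), (-35, 13), (-30, 5), (-25, 3), (-20, 4)]
0.008 0.014 [(-80, 4), (-75, 5), (-70, 5), (-65, 5), (-60, 6), (-55, 6), (-50, 6), (-45, 9), (-40, 6), (-35, 5), (-30, 4), (-25, 4), (-20, 4)]
1110 309.9873873873874 213.0936936936937 [311.08914407 208.11898285]
```

View pics/m9.png

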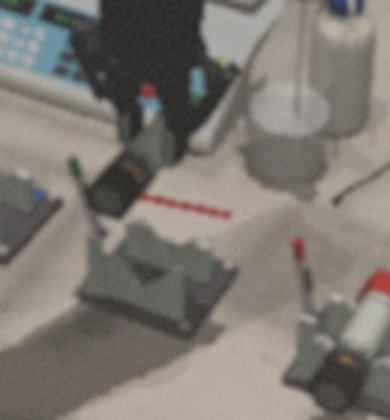

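Green probe is held level over its cradle, cap at crop (112,190). The brass ring lies where expected, 40 to 50 mm before the origin. Descending.

```bash
python3 jog.py '[{"x": 0.0005,"y": -0.0028,"z": 0.04,"rz": 0.005,"finger_gap": 0.02},{"x": 0.0005,"y": -0.0028,"z": 0.07,"rz": 0.005,"finger_gap": 0.02},{"x": 0.0005,"y": -0.0028,"z": 0.085,"rz": 0.005,"finger_gap": 0.02},{"x": 0.0005,"y": -0.0028,"z": 0.095,"rz": 0.005,"finger_gap": 0.02},{"x": 0.0005,"y": -0.0028,"z": 0.1,"rz": 0.005,"finger_gap": 0.02}]'|grep -E "pos|cont|width|grasp"
python3 - <<'E'
from h import *
from bench import arm
go(arm,[.6072,.0064,.0195],.025+np.pi/2)
E
```

```text
tcp_pos: [0.6076, 0.0062, 0.0292]
contact_force: [1.1, -0.4, -1.7]
width: 0.0278
grasp_force: 59.8
option [-1.00e-03 -0.00e+00  3.14e+00]
option [ 0.    -0.001 -0.001]
shift [-0.0004 -0.0002  0.0097] tcp [0.6076 0.0062 0.0292] q [-0.4   0.75  0.59  1.77 -0.56  0.79 -1.08] t 22.7
```

```bash
python3 jog.py '[{"z": 0.003,"finger_gap": 0.02},{"z": 0.006,"finger_gap": 0.02},{"z": 0.0085,"finger_gap": 0.02},{"z": 0.0085,"finger_gap": 0.02}]'|grep -E "pos|cont|width|grasp"; python3 jog.py '[{"z": 0.001,"finger_gap": 0.02},{"z": 0.0015,"finger_gap": 0.02},{"z": 0.0015,"finger_gap": 0.02}]'|grep -E "pos|cont|width|grasp"
```

```text
tcp_pos: [0.6076, 0.006, 0.0212]
contact_force: [-0.7, -0.3, 3.1]
width: 0.0275
grasp_force: 60.6
tcp_pos: [0.6077, 0.0059, 0.0209]
contact_force: [-5.0, -0.7, 15.2]
width: 0.028
grasp_force: 61.7
```

```bash
python3 jog.py '[{"z": -0.001,"finger_gap": 0.05},{"z": -0.001,"finger_gap": 0.05},{"z": -0.001,"finger_gap": 0.05}]'|grep -E "pos|cont|width"; python3 jog.py '[{"z": -0.05,"finger_gap": 0.05},{"z": -0.11,"finger_gap": 0.05},{"x": -0.01,"z": -0.155,"finger_gap": 0.0},{"x": -0.023,"y": -0.05,"z": -0.16,"finger_gap": 0.0},{"x": -0.023,"y": -0.1,"z": -0.16,"finger_gap": 0.0}]'|grep -E "pos|cont|width|grasp"
python3 - <<'E'
from h import *
from bench import arm
c=np.array([.6072,.0064]);y=.025
def cr(x,yy,z): return [c[0]+x*np.cos(y)-yy*np.sin(y),c[1]+x*np.sin(y)+yy*np.cos(y),z]
for yy,z in((.1,.099),(.05,.099),(.015,.099),(0,.084),(-.01,.066),(-.01,.054)): go(arm,cr(-.023,yy,z),y+np.pi/2)
im=arm.capture("top")["img"];cv2.imwrite("pics/n1.png",im)
E
```

```text
tcp_pos: [0.6071, 0.0066, 0.0196]
contact_force: [-0.3, -0.7, -1.4]
width: 0.05
tcp_pos: [0.5815, 0.1064, 0.1811]
contact_force: [0.2, 0.9, 0.5]
width: 0.0002
grasp_force: 0.0
option [-2.000e-03  1.000e-03  3.138e+00]
option [-0.001 -0.002 -0.003]
shift [0.     0.0007 0.0821] tcp [0.5815 0.1064 0.1811] q [-0.66  0.57  0.72  1.65 -0.42  1.08 -1.36] t 24.575
option [-2.000e-03  1.000e-03  3.138e+00]
option [-0.001 -0.002 -0.003]
shift [0.0002 0.0507 0.082 ] tcp [0.5815 0.1064 0.1811] q [-0.66  0.57  0.72  1.65 -0.42  1.08 -1.36] t 24.575
option [-2.000e-03  1.000e-03  3.138e+00]
option [-0.001 -0.002 -0.003]
shift [0.0003 0.0857 0.082 ] tcp [0.5815 0.1064 0.1811] q [-0.66  0.57  0.72  1.65 -0.42  1.08 -1.36] t 24.575
option [-2.000e-03  1.000e-03  3.138e+00]
option [-0.001 -0.002 -0.003]
shift [0.0003 0.1007 0.097 ] tcp [0.5815 0.1064 0.1811] q [-0.66  0.57  0.72  1.65 -0.42  1.08 -1.36] t 24.575
option [-2.000e-03  1.000e-03  3.138e+00]
option [-0.001 -0.002 -0.003]
shift [0.0003 0.1108 0.115 ] tcp [0.5815 0.1064 0.1811] q [-0.66  0.57  0.72  1.65 -0.42  1.08 -1.36] t 24.575
option [-2.000e-03  1.000e-03  3.138e+00]
option [-0.001 -0.002 -0.003]
shift [0.0003 0.1108 0.127 ] tcp [0.5815 0.1064 0.1811] q [-0.66  0.57  0.72  1.65 -0.42  1.08 -1.36] t 24.575
```

```bash
python3 jog.py '[{"z": 0.04,"finger_gap": 0},{"z": 0.082,"finger_gap": 0},{"z": 0.082,"finger_gap": 0}]'|grep -E "pos|cont"; python3 jog.py '[{"y": 0.02,"finger_gap": 0},{"y": 0.04,"finger_gap": 0},{"y": 0.055,"finger_gap": 0},{"y": 0.07,"finger_gap": 0},{"y": 0.086,"finger_gap": 0}]'|grep -E "pos|cont"; python3 jog.py '[{"y": 0.008,"z": 0.008,"finger_gap": 0},{"y": 0.015,"z": 0.015,"finger_gap": 0},{"y": 0.02,"z": 0.024,"finger_gap": 0},{"y": 0.025,"z": 0.033,"finger_gap": 0},{"y": 0.025,"z": 0.038,"finger_gap": 0}]'|grep -E "pos|cont"; python3 jog.py '[{"z": 0.003,"finger_gap": 0},{"z": 0.006,"finger_gap": 0},{"z": 0.006,"finger_gap": 0}]'|grep -E "pos|cont"
```

```text
tcp_pos: [0.5795, 0.1059, 0.0951]
contact_force: [-0.5, 0.6, 0.5]
tcp_pos: [0.5838, 0.019, 0.098]
contact_force: [0.3, 1.7, -1.4]
tcp_pos: [0.584, -0.0055, 0.059]
contact_force: [0.2, -0.9, 0.2]
tcp_pos: [0.5843, -0.0048, 0.0537]
contact_force: [0.2, -0.2, 0.1]
```

```bash
python3 jog.py '[{"z": 0.002,"finger_gap": 0},{"z": 0.003,"finger_gap": 0},{"z": 0.003,"finger_gap": 0}]'|grep -E "pos|cont"; python3 jog.py '[{"z": 0.001,"finger_gap": 0},{"z": 0.002,"finger_gap": 0},{"z": 0.002,"finger_gap": 0}]'|grep -E "pos|cont"
```

```text
tcp_pos: [0.5846, -0.0049, 0.0516]
contact_force: [-2.6, -0.1, 7.0]
tcp_pos: [0.5847, -0.0049, 0.0511]
contact_force: [-6.0, 1.3, 20.2]
```

```bash
python3 jog.py '[{"z": -0.03,"finger_gap": 0},{"z": -0.09,"finger_gap": 0},{"y": -0.03,"z": -0.13,"finger_gap": 0},{"y": -0.09,"z": -0.13,"finger_gap": 0},{"y": -0.15,"z": -0.13,"finger_gap": 0}]'|grep -E "pos|cont"
python3 - <<'E'
from h import *
from bench import arm
c=np.array([.6077,.1823]);y=-.0035
def cr(x,yy,z): return [c[0]+x*np.cos(y)-yy*np.sin(y),c[1]+x*np.sin(y)+yy*np.cos(y),z]
go(arm,cr(-.023,.1,.18),y+np.pi/2)
E
```

```text
tcp_pos: [0.581, 0.1464, 0.1798]
contact_force: [0.3, 0.2, 0.5]
option [ 3.000e-03 -2.000e-03 -3.115e+00]
option [-0.001 -0.002  0.026]
shift [ 7.100e-03 -1.358e-01 -1.000e-04] tcp [0.581  0.1464 0.1798] q [-0.72  0.58  0.72  1.63 -0.42  1.09 -1.43] t 28.0
```

```bash
python3 jog.py '[{"x": 0.003,"y": -0.06,"rz": 0.026,"finger_gap": 0},{"x": 0.007,"y": -0.12,"rz": 0.026,"finger_gap": 0},{"x": 0.007,"y": -0.136,"rz": 0.026,"finger_gap": 0},{"x": 0.007,"y": -0.136,"rz": 0.026,"finger_gap": 0}]'|grep -E "pos|cont"
python3 - <<'E'
from h import *
from bench import arm
c=np.array([.6077,.1823]);y=-.0035
def cr(x,yy,z): return [c[0]+x*np.cos(y)-yy*np.sin(y),c[1]+x*np.sin(y)+yy*np.cos(y),z]
go(arm,cr(-.023,.1,.097),y+np.pi/2)
go(arm,cr(-.023,-.01,.054),y+np.pi/2)
E
```

```text
tcp_pos: [0.5841, 0.2821, 0.1783]
contact_force: [0.3, -1.4, 0.1]
option [-1.000e-03  1.000e-03 -3.138e+00]
option [0.001 0.001 0.004]
shift [ 0.001  -0.0004  0.0813] tcp [0.5841 0.2821 0.1783] q [-0.88  0.66  0.72  1.49 -0.45  1.16 -1.66] t 28.5
option [-1.000e-03  1.000e-03 -3.138e+00]
option [0.001 0.001 0.004]
shift [0.0006 0.1096 0.1244] tcp [0.5841 0.2821 0.1783] q [-0.88  0.66  0.72  1.49 -0.45  1.16 -1.66] t 28.5
```

```bash
python3 jog.py '[{"z": 0.04,"finger_gap": 0},{"z": 0.081,"finger_gap": 0},{"z": 0.081,"finger_gap": 0}]'|grep -E "pos|cont"; python3 jog.py '[{"y": 0.02,"finger_gap": 0},{"y": 0.04,"finger_gap": 0},{"y": 0.055,"finger_gap": 0},{"y": 0.07,"finger_gap": 0},{"y": 0.085,"finger_gap": 0}]'|grep -E "pos|cont"; python3 jog.py '[{"y": 0.008,"z": 0.008,"finger_gap": 0},{"y": 0.015,"z": 0.015,"finger_gap": 0},{"y": 0.02,"z": 0.024,"finger_gap": 0},{"y": 0.025,"z": 0.033,"finger_gap": 0},{"y": 0.025,"z": 0.038,"finger_gap": 0}]'|grep -E "pos|cont"; python3 jog.py '[{"z": 0.003,"finger_gap": 0},{"z": 0.006,"finger_gap": 0},{"z": 0.008,"finger_gap": 0},{"z": 0.008,"finger_gap": 0}]'|grep -E "pos|cont"
```

```text
tcp_pos: [0.583, 0.2779, 0.0956]
contact_force: [-0.3, 0.2, 0.4]
tcp_pos: [0.5843, 0.1951, 0.098]
contact_force: [0.2, 0.8, -0.2]
tcp_pos: [0.584, 0.1705, 0.059]
contact_force: [-0.8, -0.8, 1.2]
tcp_pos: [0.5843, 0.1712, 0.0519]
contact_force: [-1.0, 0.8, -0.0]
```

```bash
python3 jog.py '[{"z": 0.001,"finger_gap": 0},{"z": 0.002,"finger_gap": 0},{"z": 0.002,"finger_gap": 0}]'|grep -E "pos|cont"; python3 jog.py '[{"z": -0.03,"finger_gap": 0},{"z": -0.09,"finger_gap": 0},{"z": -0.13,"finger_gap": 0},{"y": 0.06,"z": -0.13,"finger_gap": 0},{"y": 0.12,"z": -0.13,"finger_gap": 0}]'|grep -E "pos|cont"
python3 - <<'E'
from h import *
from bench import arm
c=np.array([.6107,-.1785]);y=.085
def cr(x,yy,z): return [c[0]+x*np.cos(y)-yy*np.sin(y),c[1]+x*np.sin(y)+yy*np.cos(y),z]
go(arm,cr(-.023,.1,.18),y+np.pi/2)
E
```

```text
tcp_pos: [0.5845, 0.1712, 0.0514]
contact_force: [-4.9, -1.2, 13.7]
tcp_pos: [0.5843, 0.0506, 0.1804]
contact_force: [-0.3, -1.4, -0.0]
option [-2.000e-03  0.000e+00  3.057e+00]
option [-0.    -0.001 -0.084]
shift [-0.0051  0.1314  0.0004] tcp [0.5843 0.0506 0.1804] q [-0.57  0.56  0.72  1.66 -0.41  1.07 -1.29] t 31.625
```

```bash
python3 jog.py '[{"x": -0.002,"y": 0.06,"rz": -0.084,"finger_gap": 0},{"x": -0.005,"y": 0.12,"rz": -0.084,"finger_gap": 0},{"x": -0.005,"y": 0.1314,"rz": -0.084,"finger_gap": 0},{"x": -0.005,"y": 0.1314,"rz": -0.084,"finger_gap": 0}]'|grep -E "pos|cont"
python3 - <<'E'
from h import *
from bench import arm
c=np.array([.6107,-.1785]);y=.085
def cr(x,yy,z): return [c[0]+x*np.cos(y)-yy*np.sin(y),c[1]+x*np.sin(y)+yy*np.cos(y),z]
go(arm,cr(-.023,.1,.097),y+np.pi/2)
go(arm,cr(-.023,-.01,.054),y+np.pi/2)
E
```

```text
tcp_pos: [0.5788, -0.0809, 0.1799]
contact_force: [0.1, 0.6, -0.2]
option [-0.000e+00  1.000e-03  3.137e+00]
option [-0.    -0.    -0.005]
shift [ 0.0005 -0.      0.0829] tcp [ 0.5788 -0.0809  0.1799] q [-0.33  0.55  0.69  1.67 -0.39  1.07 -1.01] t 32.125
option [-0.000e+00  1.000e-03  3.137e+00]
option [-0.    -0.    -0.005]
shift [0.0011 0.11   0.1259] tcp [ 0.5788 -0.0809  0.1799] q [-0.33  0.55  0.69  1.67 -0.39  1.07 -1.01] t 32.125
```

```bash
python3 jog.py '[{"z": 0.04,"finger_gap": 0},{"z": 0.082,"finger_gap": 0},{"z": 0.082,"finger_gap": 0}]'|grep -E "pos|cont"; python3 jog.py '[{"y": 0.02,"finger_gap": 0},{"y": 0.04,"finger_gap": 0},{"y": 0.055,"finger_gap": 0},{"y": 0.07,"finger_gap": 0},{"y": 0.085,"finger_gap": 0}]'|grep -E "pos|cont"; python3 jog.py '[{"y": 0.008,"z": 0.008,"finger_gap": 0},{"y": 0.015,"z": 0.015,"finger_gap": 0},{"y": 0.02,"z": 0.024,"finger_gap": 0},{"y": 0.025,"z": 0.033,"finger_gap": 0},{"y": 0.025,"z": 0.038,"finger_gap": 0}]'|grep -E "pos|cont"; python3 jog.py '[{"z": 0.003,"finger_gap": 0},{"z": 0.006,"finger_gap": 0},{"z": 0.008,"finger_gap": 0},{"z": 0.010,"finger_gap": 0}]'|grep -E "pos|cont"
```

```text
tcp_pos: [0.5771, -0.077, 0.0951]
contact_force: [-0.4, 0.1, -0.1]
tcp_pos: [0.5857, -0.1657, 0.0979]
contact_force: [-0.0, 1.1, -0.3]
tcp_pos: [0.5875, -0.1903, 0.059]
contact_force: [-0.1, -1.2, 2.0]
tcp_pos: [0.588, -0.1901, 0.0512]
contact_force: [-5.7, 2.6, 22.0]
```

```bash
python3 jog.py '[{"z": -0.03,"finger_gap": 0},{"x": -0.05,"y": -0.005,"z": -0.05,"finger_gap": 0},{"x": -0.082,"y": -0.01,"z": -0.05,"finger_gap": 0},{"x": -0.082,"y": -0.01,"z": -0.05,"finger_gap": 0}]'|grep -E "pos|cont"
python3 - <<'E'
from h import *
from bench import arm
c=np.array([.6107,-.1785]);y=.085
def cr(x,yy,z): return [c[0]+x*np.cos(y)-yy*np.sin(y),c[1]+x*np.sin(y)+yy*np.cos(y),z]
go(arm,cr(-.103,.0,.010),y+np.pi/2)
t=arm.capture("top");cv2.imwrite("pics/n2.png",t["img"])
E
```

```text
tcp_pos: [0.5031, -0.1864, 0.1005]
contact_force: [0.8, -0.7, 0.1]
option [1.000e-03 2.000e-03 3.137e+00]
option [-0.001  0.    -0.005]
shift [0.0049 0.0014 0.0905] tcp [ 0.5031 -0.1864  0.1005] q [-0.09  0.57  0.63  1.89 -0.44  0.83 -0.72] t 34.75
```

```bash
f(){ grep -E "pos|cont"; }; python3 jog.py '[{"x": 0.003,"y": 0.0014,"z": 0.04,"rz": -0.005,"finger_gap": 0},{"x": 0.003,"y": 0.0014,"z": 0.08,"rz": -0.005,"finger_gap": 0},{"x": 0.003,"y": 0.0014,"z": 0.0905,"rz": -0.005,"finger_gap": 0},{"x": 0.003,"y": 0.0014,"z": 0.0905,"rz": -0.005,"finger_gap": 0}]'|f; python3 jog.py '[{"x": 0.005,"finger_gap": 0},{"x": 0.01,"finger_gap": 0},{"x": 0.014,"finger_gap": 0},{"x": 0.018,"finger_gap": 0},{"x": 0.018,"finger_gap": 0}]'|f;  python3 jog.py '[{"x": 0.003,"finger_gap": 0},{"x": 0.006,"finger_gap": 0},{"x": 0.009,"finger_gap": 0}]'|f
```

```text
tcp_pos: [0.5087, -0.1881, 0.0091]
contact_force: [-0.4, 0.1, 0.1]
tcp_pos: [0.5267, -0.1863, 0.0094]
contact_force: [-0.1, 0.2, 0.1]
tcp_pos: [0.5342, -0.1857, 0.0092]
contact_force: [-4.8, -1.2, 2.4]
```

```bash
f(){ grep -E "pos|cont"; }; python3 jog.py '[{"x": 0.002,"finger_gap": 0},{"x": 0.004,"finger_gap": 0},{"x": 0.004,"finger_gap": 0}]'|f; python3 jog.py '[{"x": 0.002,"finger_gap": 0},{"x": 0.004,"finger_gap": 0},{"x": 0.004,"finger_gap": 0}]'|f;  python3 jog.py '[{"x": 0.001,"finger_gap": 0},{"x": 0.002,"finger_gap": 0},{"x": 0.002,"finger_gap": 0}]'|f
```

```text
tcp_pos: [0.5387, -0.1853, 0.0093]
contact_force: [-5.6, -0.9, 2.6]
tcp_pos: [0.5427, -0.185, 0.0093]
contact_force: [-4.6, -0.7, 2.0]
tcp_pos: [0.5444, -0.1848, 0.0093]
contact_force: [-4.9, -0.9, 3.1]
```

```bash
f(){ grep -E "pos|cont"; }; python3 jog.py '[{"x": 0.001,"finger_gap": 0},{"x": 0.002,"finger_gap": 0},{"x": 0.002,"finger_gap": 0}]'|f; python3 jog.py '[{"x": 0.001,"finger_gap": 0},{"x": 0.002,"finger_gap": 0},{"x": 0.002,"finger_gap": 0}]'|f;  python3 jog.py '[{"x": 0.001,"finger_gap": 0},{"x": 0.002,"finger_gap": 0},{"x": 0.002,"finger_gap": 0}]'|f
```

```text
tcp_pos: [0.5444, -0.1848, 0.0092]
contact_force: [-11.0, -0.8, 7.6]
tcp_pos: [0.5443, -0.1847, 0.0091]
contact_force: [-17.6, -0.5, 10.6]
tcp_pos: [0.5443, -0.1848, 0.0091]
contact_force: [-23.2, -0.7, 15.1]
```

```bash
python3 jog.py '[{"x": -0.02,"finger_gap": 0},{"x": -0.035,"finger_gap": 0},{"x": -0.035,"z": -0.05,"finger_gap": 0},{"x": -0.035,"y": -0.05,"z": -0.1,"rz": 0.06,"finger_gap": 0},{"x": -0.035,"y": -0.11,"z": -0.1,"rz": 0.06,"finger_gap": 0}]'|grep -E "pos|cont"
python3 - <<'E'
from h import *
from bench import arm
c=np.array([.6072,.0064]);y=.025
def cr(x,yy,z): return [c[0]+x*np.cos(y)-yy*np.sin(y),c[1]+x*np.sin(y)+yy*np.cos(y),z]
go(arm,cr(-.102,.0,.010),y+np.pi/2)
E
```

```text
tcp_pos: [0.5097, -0.0823, 0.1122]
contact_force: [1.0, 0.9, -0.5]
option [-1.200e-02 -3.000e-03  3.139e+00]
option [ 0.002 -0.007 -0.002]
shift [-0.0033 -0.0864  0.102 ] tcp [ 0.5097 -0.0823  0.1122] q [-0.34  0.53  0.69  1.94 -0.45  0.82 -0.95] t 39.175
```

```bash
f(){ grep -E "pos|cont"; }; python3 jog.py '[{"x": -0.005,"y": -0.055,"finger_gap": 0},{"x": -0.005,"y": -0.0864,"finger_gap": 0},{"x": -0.004,"y": -0.0864,"z": 0.05,"finger_gap": 0},{"x": -0.004,"y": -0.0864,"z": 0.1,"finger_gap": 0},{"x": -0.004,"y": -0.0864,"z": 0.1,"finger_gap": 0}]'|f; python3 - <<'E'
from h import *
from bench import arm
c=np.array([.6072,.0064]);y=.025
def cr(x,yy,z): return [c[0]+x*np.cos(y)-yy*np.sin(y),c[1]+x*np.sin(y)+yy*np.cos(y),z]
go(arm,cr(-.102,.0,.010),y+np.pi/2)
E
```

```text
tcp_pos: [0.499, 0.0055, 0.0069]
contact_force: [-0.6, -0.5, 0.9]
option [-0.008 -0.    -3.14 ]
option [-0.     0.005  0.002]
shift [ 0.0062  0.0018 -0.0031] tcp [0.499  0.0055 0.0069] q [-0.41  0.66  0.54  2.07 -0.62  0.58 -0.97] t 39.8
```

```bash
f(){ grep -E "pos|cont"; }; python3 jog.py '[{"x": 0.005,"y": 0.0015,"z": -0.003,"finger_gap": 0},{"x": 0.01,"y": 0.0015,"z": -0.003,"finger_gap": 0},{"x": 0.015,"y": 0.0015,"z": -0.003,"finger_gap": 0},{"x": 0.022,"y": 0.0015,"z": -0.003,"finger_gap": 0},{"x": 0.022,"y": 0.0015,"z": -0.003,"finger_gap": 0}]'|f;  python3 jog.py '[{"x": 0.003,"finger_gap": 0},{"x": 0.006,"finger_gap": 0},{"x": 0.009,"finger_gap": 0},{"x": 0.012,"finger_gap": 0},{"x": 0.012,"finger_gap": 0}]'|f; python3 jog.py '[{"x": 0.002,"finger_gap": 0},{"x": 0.004,"finger_gap": 0},{"x": 0.004,"finger_gap": 0}]'|f; python3 jog.py '[{"x": 0.001,"finger_gap": 0},{"x": 0.002,"finger_gap": 0},{"x": 0.002,"finger_gap": 0}]'|f
```

```text
tcp_pos: [0.5236, 0.0043, 0.0123]
contact_force: [-0.3, -0.3, -0.5]
tcp_pos: [0.5337, 0.0047, 0.0118]
contact_force: [-4.8, -0.0, 1.9]
tcp_pos: [0.5376, 0.0049, 0.0118]
contact_force: [-5.3, 0.4, 3.5]
tcp_pos: [0.5394, 0.0049, 0.0118]
contact_force: [-4.9, 1.9, 3.2]
```

```bash
f(){ grep -E "pos|cont"; }; python3 jog.py '[{"x": 0.001,"finger_gap": 0},{"x": 0.002,"finger_gap": 0},{"x": 0.002,"finger_gap": 0}]'|f; python3 jog.py '[{"x": 0.001,"finger_gap": 0},{"x": 0.002,"finger_gap": 0},{"x": 0.002,"finger_gap": 0}]'|f; python3 jog.py '[{"x": 0.001,"finger_gap": 0},{"x": 0.002,"finger_gap": 0},{"x": 0.002,"finger_gap": 0}]'|f
```

```text
tcp_pos: [0.5399, 0.005, 0.0117]
contact_force: [-9.8, 1.4, 6.5]
tcp_pos: [0.5398, 0.0051, 0.0116]
contact_force: [-15.3, 1.2, 12.1]
tcp_pos: [0.5397, 0.0052, 0.0115]
contact_force: [-20.8, -0.7, 17.2]
```

```bash
python3 jog.py '[{"x": -0.02,"finger_gap": 0},{"x": -0.035,"finger_gap": 0},{"x": -0.035,"z": -0.05,"finger_gap": 0},{"x": -0.035,"z": -0.1,"finger_gap": 0},{"x": -0.035,"y": -0.06,"z": -0.14,"finger_gap": 0}]'|grep -E "pos|cont"; python3 jog.py '[{"y": -0.06,"finger_gap": 0},{"y": -0.12,"finger_gap": 0},{"x": -0.02,"y": -0.18,"finger_gap": 0},{"x": -0.04,"y": -0.24,"finger_gap": 0},{"x": -0.06,"y": -0.3,"finger_gap": 0}]'|grep -E "pos|cont"; python3 - <<'E'
from h import *
from bench import arm
c=arm.capture("scene");t=arm.capture("top")
a=cv2.resize(c["img"][170:310,225:435],None,fx=3.6,fy=3.6,interpolation=cv2.INTER_CUBIC)
b=cv2.resize(t["img"][190:255,225:435],None,fx=3.6,fy=3.6,interpolation=cv2.INTER_CUBIC)
f=np.vstack([a,b]);f=cv2.resize(f,None,fx=.8,fy=.8);print(f.shape);cv2.imwrite("pics/fin.png",f)
E
```

```text
tcp_pos: [0.5125, 0.0521, 0.1498]
contact_force: [1.8, 1.2, -0.4]
tcp_pos: [0.443, 0.3544, 0.1471]
contact_force: [0.8, 0.3, 0.7]
(590, 605, 3)
```

View pics/fin.png

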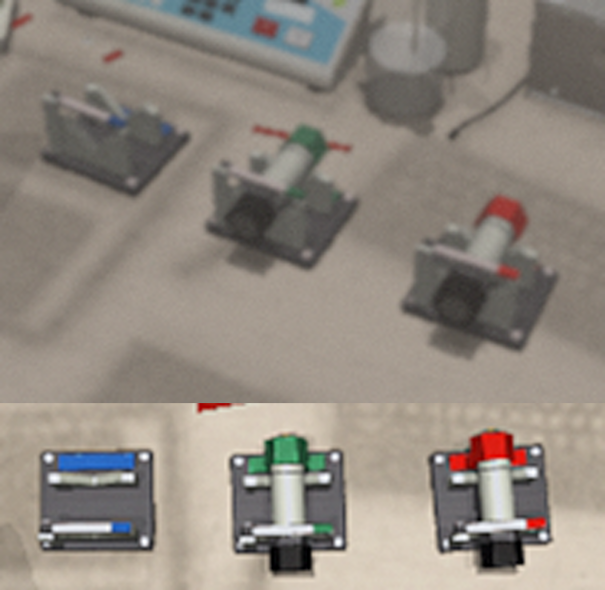

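All three straps are down: blue at (85,527), green at (290,530), red at (505,523). Both probes are seated, cap forward, with no brass showing. Handing in.

```bash
python3 -c "
from bench import arm
print(arm.finish_job())"
```

```text
the job is handed in; nothing more can be done
None
```

The red and green probes are in their own cradles with caps towards the robot, all three straps are down (the blue probe was absent and its cradle is empty), and both caps were then pushed fully home; the job is handed in.

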